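Load the pot crate and treat each pot with the dibber

ROBOT

A 7-joint arm with a two-finger parallel gripper is mounted at the origin on the work surface. World frame = base frame: x ahead of the robot, y to its left, z up, the work surface at z = 0. Lengths are in m, angles in rad, forces in N, time in s.
With the tool pointing down it reaches from about 0.4 to 0.875 m from the base axis. Payload 19.3 kg.
Tool frame: the origin (TCP) lies at the centre of the arm's flange, where the gripper is bolted on; the fingertips stand 173 mm ahead of it and the grasp point (between the pads) lies 155 mm ahead of it (bot.grip_point_offset is the distance from the TCP to the grasp point, in m); z points along the fingers, x is the direction in which the jaws open and shut, and the axes are right-handed (so a half turn about z gives the same grasp; the last joint's range is limited). The gripper opens to 85 mm and grips with 20 to 120 N. Pads are 22 mm wide; open, the fingers measure 114 mm over their backs; the gripper's body (76 mm by 85 mm) begins 54 mm behind the grasp point. The pads swing forward as they close: fully open they stand 13 mm farther back than shut.
Start: joints at [-1.237, 0.521, -0.036, 1.599, 0.021, 1.021, -0.113], TCP at [0.246, 0.575, 0.405] pointing down, gripper open.
Joint ranges: [-2.91, 2.91], [-0.3, 2.13], [-1.5, 1.42], [0.17, 2.43], [-1.26, 4.41], [0.16, 1.93], [-2.52, 2.52]. Speed limits (rad/s): [1.89, 1.89, 2.39, 2.39, 3.01, 3.01, 3.01].

INTERFACE

Orientations are given as [roll, pitch, yaw] about the fixed x, y, z axes, in that order (R = Rz(yaw) Ry(pitch) Rx(roll)).
In Python, from workcell import bot gives the robot as it stands.
- The arm moves only by the tool step_arm, never from a script. Its argument "plan" is a list that holds one entry, the list of rows, each a list of 4 numbers: the shift along the world's x, y, z in cm, then the turn about the world's z in rad. A call has 1 to 12 rows; each row is the pose to reach, as a shift and turn from the pose measured when the call began; what a row does not reach only later rows make up. A row lasts 1/12 s, in which the tool goes at most 41.7 mm and 7.16 degrees, less where a joint would pass 70% of its speed; a pose out of reach is approached as far as the arm can. A call with a gripper value outside its range is refused whole. "jaw" is the closure, from 0 (fully open) to 1 (shut), set as the call begins (left out, the last holds). The fingers move at their own pace and stop on an object; "force" is the grip in N (left out, the last holds). Time passes only in rows, so rows that repeat a pose let the fingers close. It gives the time, the measured TCP pose, the force and the opening at its end, in the units of the state.
- bot.observe(): the state, without advancing time (a new reading comes with each control period).
- bot.grab_frame(name): name is "scene" or "top" or "wrist"; returns a dict with "pixels" (420x560x3 uint8, blue, green, red), "mtx" (3x3 intrinsics, pixels), "R" (3x3) and "t" (3): a world point X has camera coordinates R X + t. Camera axes: x right, y down, z forward; pixel columns grow to the right and rows downward; lengths in m; the calibration is good to about 2 mm. The wrist camera is an equidistant fisheye: a pixel r from the principal point sees the ray r / f radians off the axis. A picture is of the moment at which its call begins. There is no depth.
- bot.job_done(): hands the job in, once; it reports no verdict.
The state is a dict: "clock": time; "qpos": joint angles; "qd": joint speeds; "joint_efforts": joint torques, N m; "position": TCP position; "tool_rot": TCP orientation; "force": force on the tool from outside, world axes, zero at the start; "moment": the same for the moment, N m; "grip_width": finger opening in m.
Only numpy, scipy, OpenCV 4.12 (cv2) and the standard library are available. Lean on these libraries where they do the work, as an engineer would, in place of code of your own. Each camera call takes 0.05 s, during which the arm holds its last target.

TASK

Stand every small plastic plant pot (white, yellow, red, blue, green; some may be missing) upright in the black crate, one per cell, and let go of them all. Then take the dibber from its wooden stand, dip its tip well into the blue jar for a moment, and put the tip down inside each pot, clearly below its rim, in the order white, yellow, red, blue, green. Finally hang the dibber back in its stand; leave the jar upright and the other things on the bench where they are.

Things in the scene. Friction and masses are not known exactly. Their poses are not given: they have to be found in the camera images.
- crate: black divided crate, fixed to the bench, 242 x 163 mm, outer walls and dividers 38 mm high and 5 mm thick, making 3 x 2 square cells of 74 mm inside, 79 mm apart centre to centre; origin at the centre of its underside, x along its long walls, y along the short ones
- cell_a (a point): centre of the inner floor of one cell of the crate (5 mm above the bench); any pot may go in any cell
- cell_b (a point): centre of the inner floor of one cell of the crate (5 mm above the bench); any pot may go in any cell
- cell_c (a point): centre of the inner floor of one cell of the crate (5 mm above the bench); any pot may go in any cell
- cell_d (a point): centre of the inner floor of one cell of the crate (5 mm above the bench); any pot may go in any cell
- cell_e (a point): centre of the inner floor of one cell of the crate (5 mm above the bench); any pot may go in any cell
- cell_f (a point): centre of the inner floor of one cell of the crate (5 mm above the bench); any pot may go in any cell
- pot_white: white plastic plant pot, loose, about 90 g, round, 70 mm high, 45 mm across at the foot, 51 mm at mid height and 52 mm at the rim, 3 mm wall, open mouth 46 mm inside, a brown growing plug filling the inside up to 36 mm above the underside; origin at the centre of the underside, z up; may be absent. Pots start upright on the bench
- pot_yellow: yellow plastic plant pot, loose, about 90 g, round, 70 mm high, 45 mm across at the foot, 51 mm at mid height and 52 mm at the rim, 3 mm wall, open mouth 46 mm inside, a brown growing plug filling the inside up to 36 mm above the underside; origin at the centre of the underside, z up; may be absent. Pots start upright on the bench
- pot_red: red plastic plant pot, loose, about 90 g, round, 70 mm high, 45 mm across at the foot, 51 mm at mid height and 52 mm at the rim, 3 mm wall, open mouth 46 mm inside, a brown growing plug filling the inside up to 36 mm above the underside; origin at the centre of the underside, z up; may be absent. Pots start upright on the bench
- pot_blue: blue plastic plant pot, loose, about 90 g, round, 70 mm high, 45 mm across at the foot, 51 mm at mid height and 52 mm at the rim, 3 mm wall, open mouth 46 mm inside, a brown growing plug filling the inside up to 36 mm above the underside; origin at the centre of the underside, z up; may be absent. Pots start upright on the bench
- pot_green: green plastic plant pot, loose, about 90 g, round, 70 mm high, 45 mm across at the foot, 51 mm at mid height and 52 mm at the rim, 3 mm wall, open mouth 46 mm inside, a brown growing plug filling the inside up to 36 mm above the underside; origin at the centre of the underside, z up; may be absent. Pots start upright on the bench
- dip_jar: squat blue ceramic jar, open at the top, loose, about 0.4 kg, 70 mm across, 55 mm high, mouth 62 mm inside, wall 4 mm, inner floor 10 mm above the underside; origin at the centre of the underside, z up
- stand_seat (a point): the light wooden stand, fixed to the bench, 100 x 100 mm, its top plate 115 mm above the bench with a square through-hole of 24 mm in its middle, in which the dibber hangs; this point is the centre of the hole at the top face, where the underside of the dibber's collar rests
- dibber: dibber (pointed hand tool), loose, about 120 g, that hangs upright in the stand: red round handle 22 mm in diameter from 8 to 62 mm above the origin, steel collar 40 mm in diameter and 8 mm thick whose underside centre is the origin, steel shaft 12 mm in diameter below it ending in a point 100 mm below the origin; z up along the handle
- dibber_tip (a point): the point of the dibber, 100 mm below its origin along its axis
- tin: small flat tin, 56 mm across, 40 mm high, not to be disturbed; origin at the centre of its underside
- spool: wooden spool, 52 mm across, 40 mm high, not to be disturbed; origin at the centre of its underside
- trowel: garden trowel with a green handle lying on the bench, 300 mm long, 24 mm high, not to be disturbed; origin where handle and neck meet
- jug: clear plastic jug, 110 mm across, 140 mm high, not to be disturbed; origin at the centre of its underside
- spray: green bottle with a red cap, 72 mm across, 190 mm high, not to be disturbed; origin at the centre of its underside
- clay_pot: empty terracotta pot, 100 mm across, 85 mm high, not to be disturbed; origin at the centre of its underside
- stake: thin green plant stake lying on the bench, 280 mm long, 8 mm thick, not to be disturbed; origin under its middle

How it is judged:
On the way, in this order (a step that is already met when the one before it is completed fails the run):
1. every pot present stands upright in a cell of the crate, one per cell, released (((horizontal distance between pot_white and cell_a below 0.018 m and z of pot_white in the frame of cell_a below 0.005 m and angle between pot_white's own z axis and vertical below 0.12 rad) or (horizontal distance between pot_white and cell_b below 0.018 m and z of pot_white in the frame of cell_b below 0.005 m and angle between pot_white's own z axis and vertical below 0.12 rad) or (horizontal distance between pot_white and cell_c below 0.018 m and z of pot_white in the frame of cell_c below 0.005 m and angle between pot_white's own z axis and vertical below 0.12 rad) or (horizontal distance between pot_white and cell_d below 0.018 m and z of pot_white in the frame of cell_d below 0.005 m and angle between pot_white's own z axis and vertical below 0.12 rad) or (horizontal distance between pot_white and cell_e below 0.018 m and z of pot_white in the frame of cell_e below 0.005 m and angle between pot_white's own z axis and vertical below 0.12 rad) or (horizontal distance between pot_white and cell_f below 0.018 m and z of pot_white in the frame of cell_f below 0.005 m and angle between pot_white's own z axis and vertical below 0.12 rad)) and linear speed of each of pot_white, pot_yellow, pot_red, pot_blue, pot_green below 0.03 m/s and ((horizontal distance between pot_yellow and cell_a below 0.018 m and z of pot_yellow in the frame of cell_a below 0.005 m and angle between pot_yellow's own z axis and vertical below 0.12 rad) or (horizontal distance between pot_yellow and cell_b below 0.018 m and z of pot_yellow in the frame of cell_b below 0.005 m and angle between pot_yellow's own z axis and vertical below 0.12 rad) or (horizontal distance between pot_yellow and cell_c below 0.018 m and z of pot_yellow in the frame of cell_c below 0.005 m and angle between pot_yellow's own z axis and vertical below 0.12 rad) or (horizontal distance between pot_yellow and cell_d below 0.018 m and z of pot_yellow in the frame of cell_d below 0.005 m and angle between pot_yellow's own z axis and vertical below 0.12 rad) or (horizontal distance between pot_yellow and cell_e below 0.018 m and z of pot_yellow in the frame of cell_e below 0.005 m and angle between pot_yellow's own z axis and vertical below 0.12 rad) or (horizontal distance between pot_yellow and cell_f below 0.018 m and z of pot_yellow in the frame of cell_f below 0.005 m and angle between pot_yellow's own z axis and vertical below 0.12 rad)) and ((horizontal distance between pot_red and cell_a below 0.018 m and z of pot_red in the frame of cell_a below 0.005 m and angle between pot_red's own z axis and vertical below 0.12 rad) or (horizontal distance between pot_red and cell_b below 0.018 m and z of pot_red in the frame of cell_b below 0.005 m and angle between pot_red's own z axis and vertical below 0.12 rad) or (horizontal distance between pot_red and cell_c below 0.018 m and z of pot_red in the frame of cell_c below 0.005 m and angle between pot_red's own z axis and vertical below 0.12 rad) or (horizontal distance between pot_red and cell_d below 0.018 m and z of pot_red in the frame of cell_d below 0.005 m and angle between pot_red's own z axis and vertical below 0.12 rad) or (horizontal distance between pot_red and cell_e below 0.018 m and z of pot_red in the frame of cell_e below 0.005 m and angle between pot_red's own z axis and vertical below 0.12 rad) or (horizontal distance between pot_red and cell_f below 0.018 m and z of pot_red in the frame of cell_f below 0.005 m and angle between pot_red's own z axis and vertical below 0.12 rad)) and ((horizontal distance between pot_blue and cell_a below 0.018 m and z of pot_blue in the frame of cell_a below 0.005 m and angle between pot_blue's own z axis and vertical below 0.12 rad) or (horizontal distance between pot_blue and cell_b below 0.018 m and z of pot_blue in the frame of cell_b below 0.005 m and angle between pot_blue's own z axis and vertical below 0.12 rad) or (horizontal distance between pot_blue and cell_c below 0.018 m and z of pot_blue in the frame of cell_c below 0.005 m and angle between pot_blue's own z axis and vertical below 0.12 rad) or (horizontal distance between pot_blue and cell_d below 0.018 m and z of pot_blue in the frame of cell_d below 0.005 m and angle between pot_blue's own z axis and vertical below 0.12 rad) or (horizontal distance between pot_blue and cell_e below 0.018 m and z of pot_blue in the frame of cell_e below 0.005 m and angle between pot_blue's own z axis and vertical below 0.12 rad) or (horizontal distance between pot_blue and cell_f below 0.018 m and z of pot_blue in the frame of cell_f below 0.005 m and angle between pot_blue's own z axis and vertical below 0.12 rad)) and ((horizontal distance between pot_green and cell_a below 0.018 m and z of pot_green in the frame of cell_a below 0.005 m and angle between pot_green's own z axis and vertical below 0.12 rad) or (horizontal distance between pot_green and cell_b below 0.018 m and z of pot_green in the frame of cell_b below 0.005 m and angle between pot_green's own z axis and vertical below 0.12 rad) or (horizontal distance between pot_green and cell_c below 0.018 m and z of pot_green in the frame of cell_c below 0.005 m and angle between pot_green's own z axis and vertical below 0.12 rad) or (horizontal distance between pot_green and cell_d below 0.018 m and z of pot_green in the frame of cell_d below 0.005 m and angle between pot_green's own z axis and vertical below 0.12 rad) or (horizontal distance between pot_green and cell_e below 0.018 m and z of pot_green in the frame of cell_e below 0.005 m and angle between pot_green's own z axis and vertical below 0.12 rad) or (horizontal distance between pot_green and cell_f below 0.018 m and z of pot_green in the frame of cell_f below 0.005 m and angle between pot_green's own z axis and vertical below 0.12 rad)) and contact force between the fingers and pot_white below 0.05 N and contact force between the fingers and pot_yellow below 0.05 N and contact force between the fingers and pot_red below 0.05 N and contact force between the fingers and pot_blue below 0.05 N and contact force between the fingers and pot_green below 0.05 N), for 0.2 s.
2. the tip of the dibber is dipped into the blue jar, at least 20 mm below its rim (z of dibber_tip in the frame of dip_jar between 0 and 0.035 m and horizontal distance between dibber_tip and dip_jar below 0.031 m), for 0.2 s.
3. the tip of the dibber is put into the white pot, at least 8 mm below its rim (z of dibber_tip in the frame of pot_white between 0.025 and 0.062 m and horizontal distance between dibber_tip and pot_white below 0.023 m), for 0.2 s.
4. the tip of the dibber is put into the yellow pot, at least 8 mm below its rim (z of dibber_tip in the frame of pot_yellow between 0.025 and 0.062 m and horizontal distance between dibber_tip and pot_yellow below 0.023 m), for 0.2 s.
5. the tip of the dibber is put into the red pot, at least 8 mm below its rim (z of dibber_tip in the frame of pot_red between 0.025 and 0.062 m and horizontal distance between dibber_tip and pot_red below 0.023 m), for 0.2 s.
6. the tip of the dibber is put into the blue pot, at least 8 mm below its rim (z of dibber_tip in the frame of pot_blue between 0.025 and 0.062 m and horizontal distance between dibber_tip and pot_blue below 0.023 m), for 0.2 s.
7. the tip of the dibber is put into the green pot, at least 8 mm below its rim (z of dibber_tip in the frame of pot_green between 0.025 and 0.062 m and horizontal distance between dibber_tip and pot_green below 0.023 m), for 0.2 s.
At the end, for the whole second after the job is handed in: every pot present upright (within 7 degrees) on the floor of a cell of the crate, its centre within 18 mm of the cell's centre; the dibber hanging upright in the stand, collar within 12 mm of its seat; the jar upright on the bench (((horizontal distance between pot_white and cell_a below 0.018 m and z of pot_white in the frame of cell_a below 0.005 m and angle between pot_white's own z axis and vertical below 0.12 rad) or (horizontal distance between pot_white and cell_b below 0.018 m and z of pot_white in the frame of cell_b below 0.005 m and angle between pot_white's own z axis and vertical below 0.12 rad) or (horizontal distance between pot_white and cell_c below 0.018 m and z of pot_white in the frame of cell_c below 0.005 m and angle between pot_white's own z axis and vertical below 0.12 rad) or (horizontal distance between pot_white and cell_d below 0.018 m and z of pot_white in the frame of cell_d below 0.005 m and angle between pot_white's own z axis and vertical below 0.12 rad) or (horizontal distance between pot_white and cell_e below 0.018 m and z of pot_white in the frame of cell_e below 0.005 m and angle between pot_white's own z axis and vertical below 0.12 rad) or (horizontal distance between pot_white and cell_f below 0.018 m and z of pot_white in the frame of cell_f below 0.005 m and angle between pot_white's own z axis and vertical below 0.12 rad)) and ((horizontal distance between pot_yellow and cell_a below 0.018 m and z of pot_yellow in the frame of cell_a below 0.005 m and angle between pot_yellow's own z axis and vertical below 0.12 rad) or (horizontal distance between pot_yellow and cell_b below 0.018 m and z of pot_yellow in the frame of cell_b below 0.005 m and angle between pot_yellow's own z axis and vertical below 0.12 rad) or (horizontal distance between pot_yellow and cell_c below 0.018 m and z of pot_yellow in the frame of cell_c below 0.005 m and angle between pot_yellow's own z axis and vertical below 0.12 rad) or (horizontal distance between pot_yellow and cell_d below 0.018 m and z of pot_yellow in the frame of cell_d below 0.005 m and angle between pot_yellow's own z axis and vertical below 0.12 rad) or (horizontal distance between pot_yellow and cell_e below 0.018 m and z of pot_yellow in the frame of cell_e below 0.005 m and angle between pot_yellow's own z axis and vertical below 0.12 rad) or (horizontal distance between pot_yellow and cell_f below 0.018 m and z of pot_yellow in the frame of cell_f below 0.005 m and angle between pot_yellow's own z axis and vertical below 0.12 rad)) and ((horizontal distance between pot_red and cell_a below 0.018 m and z of pot_red in the frame of cell_a below 0.005 m and angle between pot_red's own z axis and vertical below 0.12 rad) or (horizontal distance between pot_red and cell_b below 0.018 m and z of pot_red in the frame of cell_b below 0.005 m and angle between pot_red's own z axis and vertical below 0.12 rad) or (horizontal distance between pot_red and cell_c below 0.018 m and z of pot_red in the frame of cell_c below 0.005 m and angle between pot_red's own z axis and vertical below 0.12 rad) or (horizontal distance between pot_red and cell_d below 0.018 m and z of pot_red in the frame of cell_d below 0.005 m and angle between pot_red's own z axis and vertical below 0.12 rad) or (horizontal distance between pot_red and cell_e below 0.018 m and z of pot_red in the frame of cell_e below 0.005 m and angle between pot_red's own z axis and vertical below 0.12 rad) or (horizontal distance between pot_red and cell_f below 0.018 m and z of pot_red in the frame of cell_f below 0.005 m and angle between pot_red's own z axis and vertical below 0.12 rad)) and ((horizontal distance between pot_blue and cell_a below 0.018 m and z of pot_blue in the frame of cell_a below 0.005 m and angle between pot_blue's own z axis and vertical below 0.12 rad) or (horizontal distance between pot_blue and cell_b below 0.018 m and z of pot_blue in the frame of cell_b below 0.005 m and angle between pot_blue's own z axis and vertical below 0.12 rad) or (horizontal distance between pot_blue and cell_c below 0.018 m and z of pot_blue in the frame of cell_c below 0.005 m and angle between pot_blue's own z axis and vertical below 0.12 rad) or (horizontal distance between pot_blue and cell_d below 0.018 m and z of pot_blue in the frame of cell_d below 0.005 m and angle between pot_blue's own z axis and vertical below 0.12 rad) or (horizontal distance between pot_blue and cell_e below 0.018 m and z of pot_blue in the frame of cell_e below 0.005 m and angle between pot_blue's own z axis and vertical below 0.12 rad) or (horizontal distance between pot_blue and cell_f below 0.018 m and z of pot_blue in the frame of cell_f below 0.005 m and angle between pot_blue's own z axis and vertical below 0.12 rad)) and ((horizontal distance between pot_green and cell_a below 0.018 m and z of pot_green in the frame of cell_a below 0.005 m and angle between pot_green's own z axis and vertical below 0.12 rad) or (horizontal distance between pot_green and cell_b below 0.018 m and z of pot_green in the frame of cell_b below 0.005 m and angle between pot_green's own z axis and vertical below 0.12 rad) or (horizontal distance between pot_green and cell_c below 0.018 m and z of pot_green in the frame of cell_c below 0.005 m and angle between pot_green's own z axis and vertical below 0.12 rad) or (horizontal distance between pot_green and cell_d below 0.018 m and z of pot_green in the frame of cell_d below 0.005 m and angle between pot_green's own z axis and vertical below 0.12 rad) or (horizontal distance between pot_green and cell_e below 0.018 m and z of pot_green in the frame of cell_e below 0.005 m and angle between pot_green's own z axis and vertical below 0.12 rad) or (horizontal distance between pot_green and cell_f below 0.018 m and z of pot_green in the frame of cell_f below 0.005 m and angle between pot_green's own z axis and vertical below 0.12 rad)) and distance between dibber and stand_seat below 0.012 m and angle between dibber's own z axis and vertical below 0.1 rad and linear speed of dibber below 0.03 m/s and angle between dip_jar's own z axis and vertical below 0.15 rad and height (world z) of dip_jar below 0.01 m); the robot touches nothing.
It fails at once if a bystander (tin, spool, trowel, jug, bottle, clay pot, stake) is pushed more than 40 mm from its place (distance of any of tin, spool, trowel, jug, spray, clay_pot, stake from where it was at the start of the episode above 0.04 m).
It fails at once if the jug, bottle or clay pot is knocked over (angle between any of jug, spray, clay_pot's own z axis and vertical above 0.6 rad).
Of pot_white, pot_yellow, pot_red, pot_blue, pot_green only 3 to 5 are there at a start; the rules pass over those that are not, and their reading is None.
At some moment in a run one of pot_white, pot_yellow, pot_red, pot_blue, pot_green, dip_jar may be knocked a few centimetres aside while the robot is not near it.
It also fails if it takes over 210 s, if anything falls off the work surface, if the arm or the gripper's body presses on something with over 40 N, if the wrist force passes 120 N, or if a joint passes its speed limit or range.

## Working session

There is one attempt and no reset: what is moved stays moved. The work goes in short steps, Python scripts to look and compute and a tool call to move; the robot and the scene stay as the last step left them, time stands still between calls to the robot, and variables do not carry over. Pictures are saved under pics/ and viewed, and the job is handed in when it is done.

Besides the shell and the picture viewer there is one more tool, called after "Emit:" as name(argument=value, ...) on one line, values as JSON. step_arm: Moves the arm, as the interface text tells. Its arguments: {"type":"object","properties":{"plan":{"type":"array"},"jaw":{"type":"number"},"force":{"type":"number"}},"required":["plan"]}

```bash
mkdir -p pics; ls
python3 - <<'E'
from workcell import bot
import cv2
print(bot.observe())
for n in("scene","top","wrist"):
    f=bot.grab_frame(n); cv2.imwrite(f"pics/{n}0.png",f["pixels"]); print(n,f["mtx"],f["R"],f["t"])
E
```

```text
pics
{'clock': 0.0, 'qpos': array([-1.23721669,  0.52202789, -0.03631662,  1.60002078,  0.02119611,
        1.02111864, -0.1127759 ]), 'qd': array([-4.04627070e-05, -2.41651615e-04, -1.01741900e-03, -8.90575546e-04,
       -1.05849433e-03,  1.24448093e-04, -2.46212245e-04]), 'joint_efforts': array([-1.33993257e-03, -9.27119994e+01,  1.97921656e+00, -3.69919538e+01,
        1.78402208e-02,  8.24769406e-03,  2.46499729e-05]), 'position': array([0.24552824, 0.57459062, 0.40411252]), 'tool_rot': array([3.14150424e+00, 1.18649030e-03, 1.16701961e+00]), 'force': array([-0.24117125,  0.64292406,  0.5899095 ]), 'moment': array([-0.05736868,  0.00743641,  0.01977088]), 'grip_width': 0.08529847079521706}
scene [[407.10848066   0.         282.91911256]
 [  0.         407.10848066 208.02089828]
 [  0.           0.           1.        ]] [[-0.27786153  0.96058643 -0.00816609]
 [ 0.52701756  0.14532803 -0.83733641]
 [-0.80314723 -0.23696725 -0.54662698]] [ 0.15291551 -0.21007373  1.68301907]
top [[418.1254466    0.         278.83146807]
 [  0.         418.1254466  207.28956471]
 [  0.           0.           1.        ]] [[ 0.01067336 -0.99993325 -0.00442384]
 [-0.99041509 -0.00996227 -0.1377632 ]
 [ 0.13770993  0.00585184 -0.99045532]] [0.01582295 0.57292771 1.29430816]
wrist [[325.1922621    0.         277.23770119]
 [  0.         325.1922621  209.41507113]
 [  0.           0.           1.        ]] [[ 0.39361996  0.91926901 -0.00279492]
 [ 0.87181123 -0.37233136  0.31829945]
 [ 0.29156218 -0.12772566 -0.9479861 ]] [-0.62329473 -0.04099012  0.38240654]
```

View pics/scene0.png

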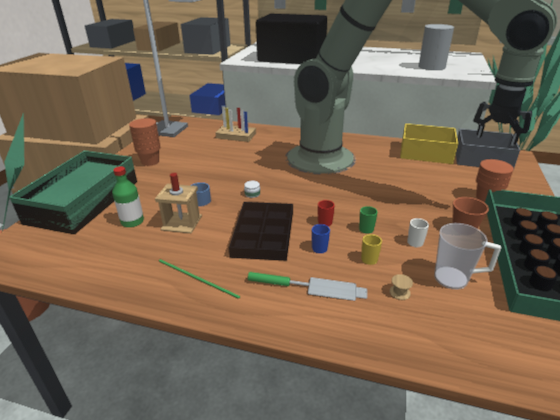

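View pics/top0.png

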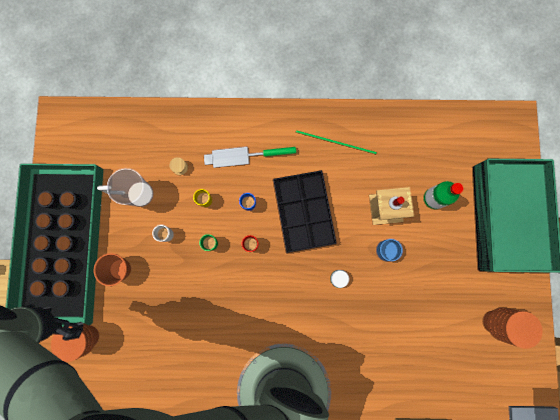

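View pics/wrist0.png

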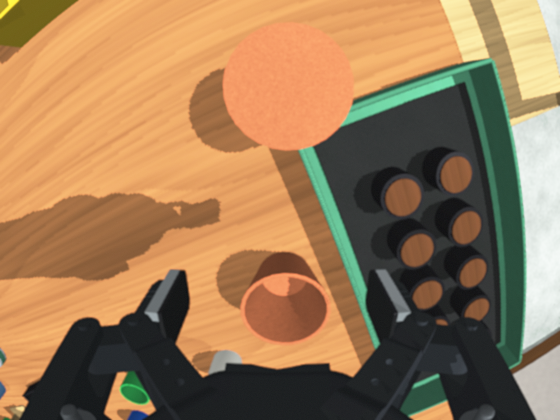

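Top view shows all five pots: white (162,233), yellow (202,198), green (208,243), blue (248,202), red (250,243). The crate is at (306,211), the stand at (393,205), the jar at (390,250), the tin at (340,279), and the spool at (178,165). Next I'll measure them.

```bash
cat > h.py <<'E'
from workcell import bot
import cv2, numpy as np
def ray(f,uv,fish=False):
    K=f["mtx"]; uv=np.atleast_2d(np.asarray(uv,float))
    d=np.c_[(uv[:,0]-K[0,2])/K[0,0],(uv[:,1]-K[1,2])/K[1,1]]
    if fish:
        r=np.linalg.norm(d,axis=1,keepdims=True); d=np.where(r>1e-9,d/np.maximum(r,1e-9),0)
        c=np.c_[d*np.sin(r),np.cos(r)]
    else: c=np.c_[d,np.ones(len(d))]
    return -f["R"].T@f["t"], c@f["R"]
def plane(f,uv,z,fish=False):
    o,d=ray(f,uv,fish); s=(z-o[2])/d[:,2]; return o+d*s[:,None]
def proj(f,X,fish=False):
    c=np.atleast_2d(X)@f["R"].T+f["t"]; K=f["mtx"]
    if fish:
        rho=np.linalg.norm(c[:,:2],axis=1); th=np.arctan2(rho,c[:,2]); p=c[:,:2]/np.maximum(rho,1e-9)[:,None]*th[:,None]
    else: p=c[:,:2]/c[:,2:]
    return p*K[0,0]+K[:2,2]
def tri(o1,d1,o2,d2):
    d1=d1/np.linalg.norm(d1); d2=d2/np.linalg.norm(d2)
    A=np.c_[d1,-d2]; s=np.linalg.lstsq(A,o2-o1,rcond=None)[0]
    p,q=o1+s[0]*d1,o2+s[1]*d2; return (p+q)/2,np.linalg.norm(p-q)
R={'yellow':(18,38,110,60),'red':(0,8,130,60),'red2':(172,180,130,60),'blue':(108,130,120,50),'green':(50,80,110,40),'white':(0,180,0,150)}
def mask(hsv,c):
    def m(k):
        a,b,s,v=R[k]; 
        return cv2.inRange(hsv,(a,s,v),(b,255 if k!='white' else 45,255))
    return m('red')|m('red2') if c=='red' else m(c)
E
python3 - <<'E'
from h import *
f=bot.grab_frame("top"); g=bot.grab_frame("scene")
a=cv2.resize(f["pixels"][140:300,100:240],None,fx=5,fy=5,interpolation=cv2.INTER_CUBIC)
cv2.imwrite("pics/t1.png",cv2.resize(f["pixels"][180:265,145:270],(800,544),interpolation=cv2.INTER_CUBIC))
cv2.imwrite("pics/t2.png",cv2.resize(f["pixels"][160:300,265:465],(800,560),interpolation=cv2.INTER_CUBIC))
cv2.imwrite("pics/s1.png",cv2.resize(g["pixels"][190:290,230:440],(800,380),interpolation=cv2.INTER_CUBIC))
cv2.imwrite("pics/s2.png",cv2.resize(g["pixels"][160:260,140:300],(800,500),interpolation=cv2.INTER_CUBIC))
for n,F in(("top",f),("scene",g)):
    hsv=cv2.cvtColor(F["pixels"],cv2.COLOR_BGR2HSV)
    for c in('white','yellow','red','blue','green'):
        k,l,s,ce=cv2.connectedComponentsWithStats(mask(hsv,c))
        print(n,c,[(s[i].tolist(),ce[i].round(1).tolist()) for i in range(1,k) if 40<s[i,4]<1500])
E
```

```text
top white [([204, 147, 59, 21, 726], [228.4, 156.9]), ([128, 172, 24, 34, 460], [139.7, 193.0]), ([97, 175, 18, 26, 82], [105.5, 187.3]), ([389, 197, 12, 13, 68], [393.2, 203.5]), ([152, 225, 18, 16, 63], [160.5, 232.4]), ([331, 270, 18, 18, 250], [339.6, 278.6]), ([550, 273, 10, 65, 499], [555.5, 301.3]), ([239, 355, 38, 51, 742], [251.9, 378.7]), ([9, 398, 10, 17, 67], [12.8, 406.3]), ([513, 408, 22, 12, 214], [522.1, 413.8])]
top yellow [([170, 158, 17, 17, 217], [178.1, 165.7]), ([369, 187, 44, 38, 1019], [390.3, 206.0]), ([193, 189, 19, 18, 190], [201.9, 197.5]), ([0, 260, 10, 47, 334], [3.4, 280.2])]
top red [([451, 183, 13, 11, 119], [456.7, 188.2]), ([393, 197, 12, 8, 67], [398.7, 200.7]), ([241, 235, 18, 17, 111], [248.7, 242.9])]
top blue [([239, 193, 17, 17, 96], [246.9, 200.5])]
top green [([296, 131, 81, 23, 155], [335.5, 141.7]), ([263, 147, 33, 9, 213], [279.3, 151.2]), ([433, 181, 26, 24, 401], [444.3, 193.5]), ([199, 235, 19, 16, 107], [207.2, 242.3])]
scene white [([60, 0, 35, 47, 1072], [77.0, 19.0]), ([148, 13, 13, 67, 116], [154.1, 47.4]), ([426, 25, 27, 4, 91], 
[... 532 characters left out ...]
164], [3.2, 340.4]), ([0, 399, 67, 21, 731], [22.2, 412.3])]
scene yellow [([226, 109, 4, 20, 43], [227.1, 118.7]), ([361, 233, 21, 32, 540], [370.5, 248.3])]
scene red [([238, 108, 3, 20, 43], [238.7, 118.3]), ([114, 166, 12, 10, 88], [119.3, 170.5]), ([170, 173, 9, 18, 119], [174.4, 181.0]), ([318, 200, 17, 26, 377], [325.5, 211.7])]
scene blue [([126, 64, 19, 35, 432], [135.3, 79.7]), ([190, 84, 35, 31, 849], [208.0, 99.0]), ([312, 224, 18, 29, 413], [320.1, 237.8])]
scene green [([112, 175, 26, 28, 485], [124.0, 190.1]), ([360, 207, 17, 26, 363], [367.5, 219.1]), ([126, 218, 17, 9, 74], [133.7, 222.6]), ([160, 260, 79, 38, 150], [200.4, 279.1]), ([248, 273, 42, 13, 314], [268.8, 278.5])]
```

View pics/t1.png

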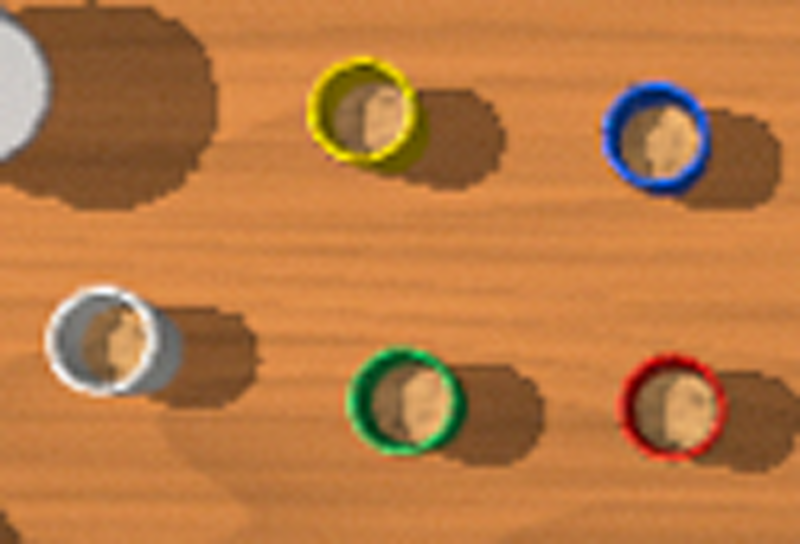

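View pics/t2.png

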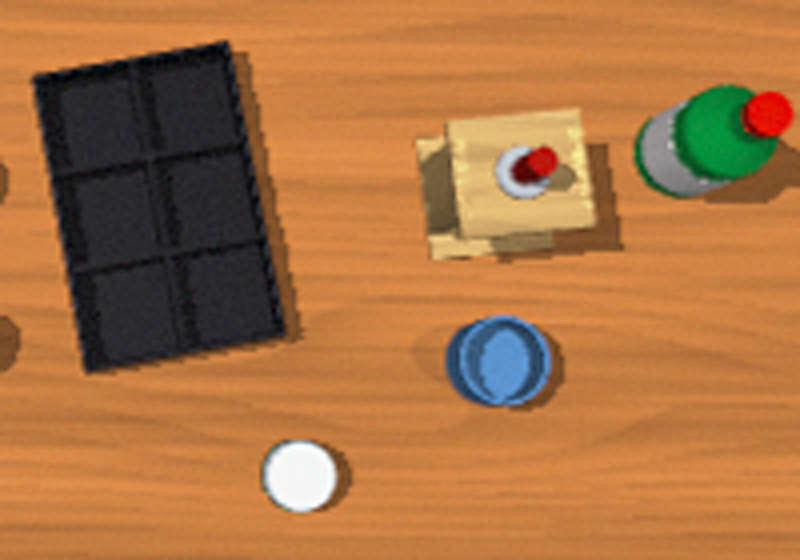

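View pics/s1.png

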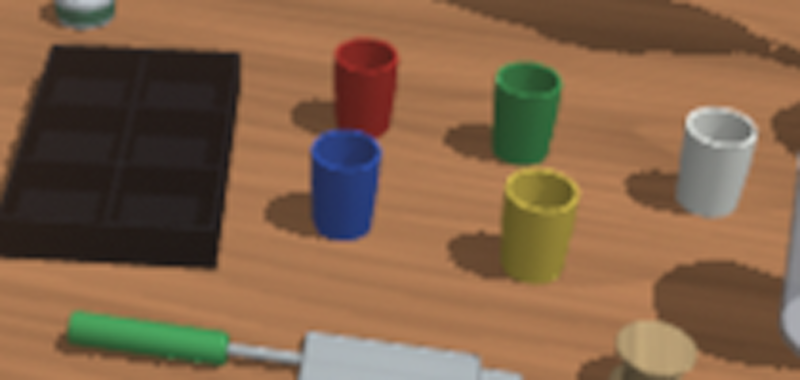

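View pics/s2.png

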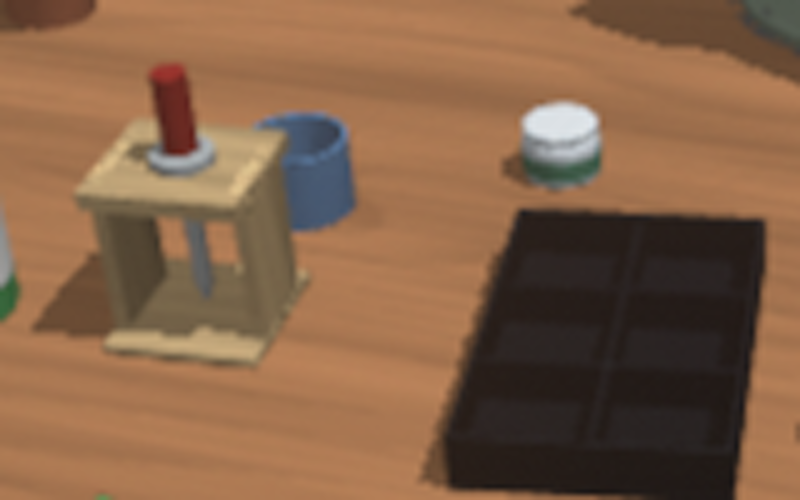

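Run:
```python
from h import *
f=bot.grab_frame("top"); g=bot.grab_frame("scene")
T=lambda p:((np.array(p,float)+.5)/6.4-.5)+[145,180]
T2=lambda p:((np.array(p,float)+.5)/4-.5)+[265,160]
S=lambda p:((np.array(p,float)+.5)/3.8095-.5)+[230,190]
S2=lambda p:((np.array(p,float)+.5)/5-.5)+[140,160]
P=dict(yellow=((364,111),(540,190)),blue=((657,138),(346,150)),white=((102,341),(720,127)),green=((406,401),(526,80)),red=((672,408),(366,56)))
for k,(a,b) in P.items():
    o1,d1=ray(f,T(a));o2,d2=ray(g,S(b)); p,e=tri(o1,d1[0],o2,d2[0])
    print(k,"tri",p.round(4),round(e,4),"z70",plane(f,T(a),.07)[0].round(4))
for k,a,b in(("jar",(500,361),(300,139)),("handle_top",(544,158),(169,71)),("tin top",(300,476),(561,123))):
    o1,d1=ray(f,T2(a));o2,d2=ray(g,S2(b)); p,e=tri(o1,d1[0],o2,d2[0]); print(k,p.round(4),round(e,4))
print("jar55",plane(f,T2((500,361)),.055).round(4),"collar",plane(f,T2((525,172)),.12).round(4),"htop",plane(f,T2((544,158)),.177).round(4))
C=plane(f,T2([(33,75),(230,42),(287,333),(87,372)]),.038); print("crate top",C.round(4).tolist(),C.mean(0),np.linalg.norm(np.diff(np.r_[C,C[:1]],axis=0),axis=1))
Cs=plane(g,S2([(518,211),(764,221),(735,455 if 0 else 452),(450,440)]),.038);print("crate scene",Cs.round(4).tolist(),Cs.mean(0))
D=plane(f,T2([(447,122),(580,110),(595,225),(460,238)]),.115); print("plate",D.round(4).tolist(),D.mean(0),np.linalg.norm(np.diff(np.r_[D,D[:1]],axis=0),axis=1))
Ds=plane(g,S2([(132,120),(290,133),(236,203),(79,195)]),.115); print("plate sc",Ds.round(4).tolist(),Ds.mean(0))
```

```text
yellow tri [0.5988 0.2639 0.0701] 0.0004 z70 [0.5988 0.2642 0.07  ]
blue tri [0.587  0.1209 0.0691] 0.0005 z70 [0.5869 0.1205 0.07  ]
white tri [0.485  0.3861 0.0704] 0.0012 z70 [0.4849 0.3869 0.07  ]
green tri [0.4576 0.2387 0.0692] 0.0004 z70 [0.4575 0.2388 0.07  ]
red tri [0.4556 0.1105 0.0686] 0.0003 z70 [0.4555 0.1105 0.07  ]
jar [ 0.4407 -0.3244  0.0534] 0.0003
handle_top [ 0.5801 -0.3262  0.1781] 0.002
tin top [ 0.3504 -0.1703  0.0393] 0.0005
jar55 [[ 0.4405 -0.3238  0.055 ]] collar [[ 0.5792 -0.3294  0.12  ]] htop [[ 0.5807 -0.3275  0.177 ]]
crate top [[0.6669, 0.042, 0.038], [0.6957, -0.1169, 0.038], [0.4614, -0.161, 0.038], [0.4292, -0.0035, 0.038]] [ 0.56330873 -0.05984993  0.038     ] [0.16146303 0.23835227 0.16076025 0.24207053]
crate scene [[0.4644, -0.1593, 0.038], [0.4336, -0.0016, 0.038], [0.6654, 0.0441, 0.038], [0.6977, -0.1109, 0.038]] [ 0.56527706 -0.05690726  0.038     ]
plate [[0.6176, -0.273, 0.115], [0.6278, -0.3736, 0.115], [0.5404, -0.382, 0.115], [0.5295, -0.2808, 0.115]] [ 0.5788249  -0.32733712  0.115     ] [0.10117362 0.08786567 0.10178989 0.08842659]
plate sc [[0.5417, -0.383, 0.115], [0.5303, -0.2798, 0.115], [0.6134, -0.2739, 0.115], [0.63, -0.3677, 0.115]] [ 0.57883664 -0.32609837  0.115     ]
```

Both views agree: rims at 69–70 mm and pot positions within about 1 mm. The crate is centred near (0.564, -0.058), turned 0.186 rad. I'll go above the white pot first.

Emit:
step_arm(plan=[[[2, -1.5, 0, -0.02], [5, -4, 0, -0.06], [8, -6.5, 0, -0.1], [11, -9, 0, -0.14], [14, -11.5, 0, -0.18], [17, -13.5, 0, -0.196], [20, -16, -1, -0.196], [22, -17.5, -2, -0.196], [23.5, -18.5, -4, -0.196], [24, -18.8, -6, -0.196], [24, -18.8, -7, -0.196], [24, -18.8, -7, -0.196]]], jaw=0, force=30)

```text
clock: 1.35
position: [0.485, 0.3865, 0.3324]
tool_rot: [-3.141, 0.004, 0.971]
force: [-0.4, 0.4, -0.8]
grip_width: 0.0856
```

Run:
```python
from h import *
s=bot.observe(); print(s["clock"],s["position"],s["tool_rot"],s["qpos"].round(2))
f=bot.grab_frame("wrist"); cv2.imwrite("pics/w1.png",f["pixels"])
print(proj(f,[[.485,.3865,.07],[.485,.3865,0]],True), "cam",-f["R"].T@f["t"])
```

```text
1.35 [0.48501764 0.38650714 0.3324232 ] [-3.14059482  0.00358986  0.97079625] [-0.8   0.6   0.05  1.68 -0.04  0.87  0.23]
[[279.82003804 215.14519339]
 [279.64633012 190.82765725]] cam [0.41666544 0.43241413 0.30214785]
```

View pics/w1.png

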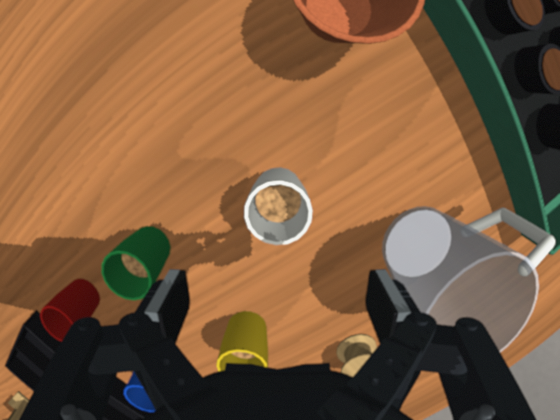

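White rim seen at (278,212), against (280,215) predicted, so it is within 2 mm. The jug is clear to the right. Going down to grasp.

Emit:
step_arm(plan=[[[0, 0.1, -2, 0], [0, 0.1, -5, 0], [0, 0.1, -8, 0], [0, 0.1, -10.5, 0], [0, 0.1, -11.5, 0], [0, 0.1, -11.9, 0], [0, 0.1, -11.9, 0]]])

```text
clock: 1.98
position: [0.4848, 0.3889, 0.2156]
tool_rot: [-3.141, 0.001, 0.972]
force: [-0.5, 0.3, 0.1]
grip_width: 0.0853
```

Emit:
step_arm(plan=[[[0, 0, 0, 0], [0, 0, 0, 0], [0, 0, 0, 0], [0, 0, 0, 0], [0, 0, 0, 0], [0, 0, 0, 0]]], jaw=1)

```text
clock: 2.48
position: [0.4852, 0.389, 0.2172]
tool_rot: [-3.141, -0.0, 0.972]
force: [-2.5, -3.3, 10.9]
grip_width: 0.0509
```

Emit:
step_arm(plan=[[[0, 0, 1, 0], [0, 0, 3, 0], [0, 0, 6, 0], [0, 0, 9, 0], [0, 0, 11, 0], [0, 0, 12, 0], [0, 0, 12, 0]]])

```text
clock: 3.07
position: [0.4855, 0.3893, 0.3402]
tool_rot: [3.141, -0.005, 0.972]
force: [-0.9, 1.0, -1.1]
grip_width: 0.0505
```

Run:
```python
from h import *
f=bot.grab_frame("wrist"); cv2.imwrite("pics/w2.png",f["pixels"])
```

```text
(no output)
```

View pics/w2.png

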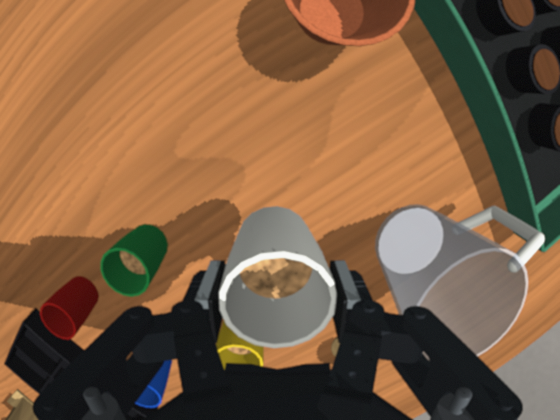

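White is held (50.5 mm). Carrying it to the far right cell, B2.

Emit:
step_arm(plan=[[[0.5, -1.5, 0.5, 0], [1.5, -4.5, 1, 0], [2.8, -8, 1, 0], [4.1, -11.8, 1, 0], [5.4, -15.6, 1, 0], [6.7, -19.4, 1, 0], [8, -23.2, 1, 0], [9.3, -27, 1, 0], [10.6, -30.8, 1, 0], [11.9, -34.3, 1, 0], [13, -37.3, 1, 0], [13.5, -39, 1, 0]]])

```text
clock: 4.12
position: [0.6205, -0.0057, 0.3468]
tool_rot: [-3.141, 0.0, 0.968]
force: [-1.0, 0.3, -0.7]
grip_width: 0.0506
```

Run:
```python
from h import *
f=bot.grab_frame("wrist"); cv2.imwrite("pics/w3.png",f["pixels"])
f=bot.grab_frame("top"); cv2.imwrite("pics/t3.png",f["pixels"])
```

```text
(no output)
```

View pics/w3.png

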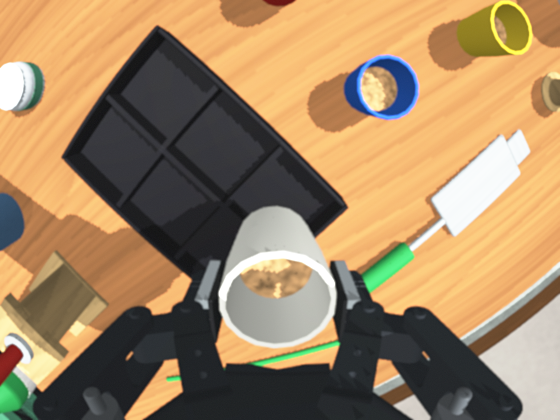

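View pics/t3.png

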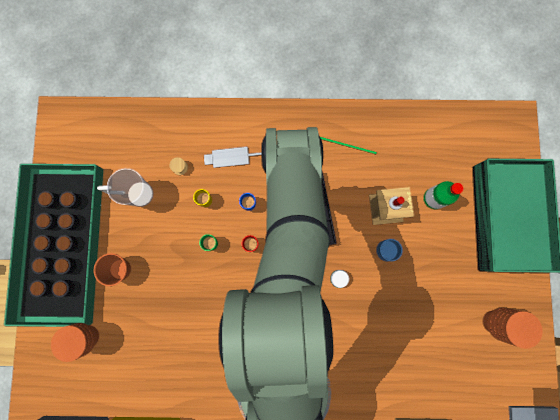

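The wrist view shows crate corners at (64,157), (159,28) and (346,207), with divider crossings at (165,149) and (223,203). I'll check these against the model.

Run:
```python
from h import *
f=bot.grab_frame("wrist")
P=plane(f,[(64,157),(159,28),(346,207),(165,149),(223,203)],.038,True); print(P.round(4))
c=np.array([.564,-.0585]);u=np.array([np.cos(.186),np.sin(.186)]);v=np.array([-u[1],u[0]])
for a,b in((-.121,-.0815),(-.121,.0815),(.121,.0815),(-.0395,0),(.0395,0)): print((c+a*u+b*v).round(4))
```

```text
[[ 0.4608 -0.1578  0.038 ]
 [ 0.4326 -0.0026  0.038 ]
 [ 0.6625  0.0405  0.038 ]
 [ 0.5248 -0.0628  0.038 ]
 [ 0.5957 -0.0496  0.038 ]]
[ 0.4602 -0.161 ]
[ 0.43   -0.0008]
[0.6678 0.044 ]
[ 0.5252 -0.0658]
[ 0.6028 -0.0512]
```

Emit:
step_arm(plan=[[[0.6, -1.8, 0, 0], [1.5, -4.5, 0, 0], [2.3, -6.6, 0, 0], [2.7, -7.7, 0, 0], [2.7, -7.7, -1, 0], [2.7, -7.7, -4, 0], [2.7, -7.7, -7, 0], [2.7, -7.7, -9.5, 0], [2.7, -7.7, -11.2, 0], [2.7, -7.7, -12.2, 0], [2.7, -7.7, -12.4, 0], [2.7, -7.7, -12.4, 0]]])

```text
clock: 5.27
position: [0.6465, -0.0786, 0.2219]
tool_rot: [-3.138, -0.0, 0.97]
force: [0.6, 0.1, -1.1]
grip_width: 0.0506
```

Emit:
step_arm(plan=[[[0.1, -0.4, 0, 0], [0.1, -0.4, -0.2, 0], [0.1, -0.4, -0.2, 0]]])

```text
clock: 5.52
position: [0.6476, -0.0825, 0.2207]
tool_rot: [-3.139, -0.001, 0.97]
force: [-2.4, -0.2, 6.4]
grip_width: 0.0504
```

Emit:
step_arm(plan=[[[0, 0, 0, 0], [0, 0, 0, 0], [0, 0, 0, 0], [0, 0, 0, 0], [0, 0, 0, 0]]], jaw=0.1)

```text
clock: 5.93
position: [0.6476, -0.0824, 0.2207]
tool_rot: [-3.139, -0.001, 0.971]
force: [-0.5, -0.4, -0.6]
grip_width: 0.0766
```

Emit:
step_arm(plan=[[[0, 0, 1, 0], [0, 0, 4, 0], [0, 0, 8, 0], [0, 0, 11, 0], [0, 0, 12, 0], [0, 0, 12, 0]]])

```text
clock: 6.43
position: [0.6482, -0.0826, 0.3446]
tool_rot: [3.139, -0.003, 0.97]
force: [0.6, 0.7, -0.7]
grip_width: 0.077
```

Run:
```python
from h import *
f=bot.grab_frame("wrist"); cv2.imwrite("pics/w4.png",f["pixels"])
```

```text
(no output)
```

View pics/w4.png

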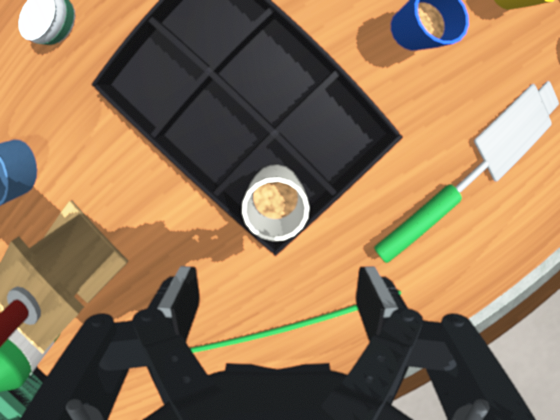

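White stands in cell B2 at (276,205). Next is blue.

Emit:
step_arm(plan=[[[-0.5, 1.5, 0, 0], [-1.5, 4.9, 0, 0], [-2.6, 8.7, 0, 0], [-3.7, 12.4, 0, 0], [-4.8, 16, 0, 0], [-5.7, 19, 0, 0], [-6.1, 20.3, 0, 0], [-6.1, 20.3, 0, 0], [-6.1, 20.3, 0, 0]]], jaw=0)

```text
clock: 7.23
position: [0.5863, 0.1211, 0.3415]
tool_rot: [-3.141, -0.001, 0.972]
force: [-0.7, -0.9, 1.0]
grip_width: 0.0855
```

```bash
cat >> h.py <<'E'
def wpot(name,z,r=.12):
    """rim ellipse of a coloured pot in the wrist view near the grasp axis -> world at z"""
    f=bot.grab_frame("wrist"); im=f["pixels"]; cv2.imwrite(f"pics/{name}.png",im); return f
E
python3 - <<'E'
from h import *
f=wpot("w5",0); print(bot.observe()["position"], proj(f,[[.587,.1207,.07]],True))
E
```

```text
[0.58665936 0.12003387 0.34163485] [[278.26799495 212.29256276]]
```

View pics/w5.png

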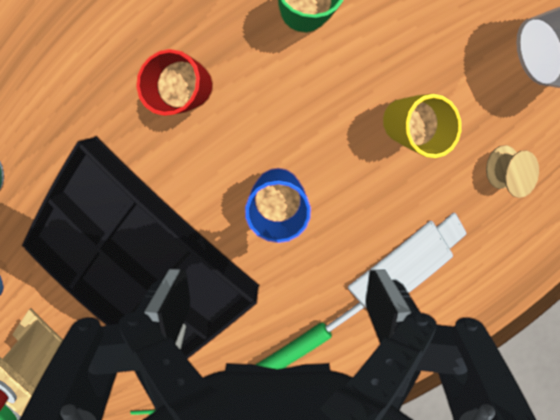

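Blue rim is at (278,211), as predicted.

Emit:
step_arm(plan=[[[0, 0.05, -2, 0], [0, 0.05, -5, 0], [0, 0.05, -8, 0], [0, 0.05, -11, 0], [0, 0.05, -12.2, 0], [0, 0.05, -12.6, 0], [0, 0.05, -12.6, 0], [0, 0.05, -12.6, 0]]])

```text
clock: 7.95
position: [0.5873, 0.1201, 0.2169]
tool_rot: [3.141, -0.002, 0.97]
force: [0.5, -0.6, 0.6]
grip_width: 0.0851
```

Emit:
step_arm(plan=[[[0, 0, 0, 0], [0, 0, 0, 0], [0, 0, 0, 0], [0, 0, 0, 0], [0, 0, 0, 0], [0, 0, 0, 0]]], jaw=1)

```text
clock: 8.45
position: [0.5877, 0.1202, 0.2183]
tool_rot: [3.14, -0.003, 0.97]
force: [-2.0, -0.1, 13.5]
grip_width: 0.0519
```

Emit:
step_arm(plan=[[[0, 0, 1, 0], [0, 0, 3, 0], [0, 0, 6, 0], [0, 0, 9, 0], [0, 0, 11, 0], [0, 0, 12, 0], [0, 0, 12, 0]]])

```text
clock: 9.03
position: [0.5881, 0.1203, 0.341]
tool_rot: [3.137, -0.006, 0.97]
force: [-0.3, 0.3, -1.1]
grip_width: 0.0514
```

Blue goes to A2 at (0.633, -0.005).

Emit:
step_arm(plan=[[[0.6, -1.8, 0.3, 0], [1.7, -4.8, 0.3, 0], [2.9, -8, 0.3, 0], [4, -11, 0.3, 0], [4.5, -12.5, 0.3, 0], [4.5, -12.5, 0, 0], [4.5, -12.5, -2, 0], [4.5, -12.5, -5, 0], [4.5, -12.5, -8.5, 0], [4.5, -12.5, -10.8, 0], [4.5, -12.5, -11.6, 0], [4.5, -12.5, -11.7, 0]]])

```text
clock: 10.03
position: [0.6324, -0.0043, 0.2221]
tool_rot: [3.14, -0.004, 0.97]
force: [0.3, 0.2, -0.8]
grip_width: 0.0516
```

Emit:
step_arm(plan=[[[0, 0, -0.1, 0], [0, 0, -0.2, 0], [0, 0, -0.2, 0]]])

```text
clock: 10.28
position: [0.6323, -0.0041, 0.2213]
tool_rot: [3.14, -0.005, 0.97]
force: [-6.7, -1.6, 19.7]
grip_width: 0.0514
```

Emit:
step_arm(plan=[[[0, 0, 0.1, 0], [0, 0, 0.1, 0], [0, 0, 0.1, 0], [0, 0, 0.1, 0], [0, 0, 0.1, 0]]], jaw=0.1)

```text
clock: 10.7
position: [0.6323, -0.004, 0.2221]
tool_rot: [3.14, -0.004, 0.97]
force: [0.2, 0.1, -1.0]
grip_width: 0.0768
```

Emit:
step_arm(plan=[[[0, 0, 1, 0], [0, 0, 4, 0], [0, 0, 8, 0], [0, 0, 11, 0], [0, 0, 12, 0], [0, 0, 12, 0]]])

```text
clock: 11.2
position: [0.6328, -0.0041, 0.3458]
tool_rot: [3.136, -0.008, 0.97]
force: [0.5, 0.5, 0.3]
grip_width: 0.077
```

Run:
```python
from h import *
f=wpot("w6",0); print(bot.observe()["position"], proj(f,[[.4556,.1107,.07],[.6329,-.005,.075],[.6475,-.0825,.075]],True))
```

```text
[ 0.6323988  -0.00399939  0.34369682] [[268.36377536 -55.28397889]
 [274.98194823 210.16634957]
 [210.351437   271.86335469]]
```

View pics/w6.png

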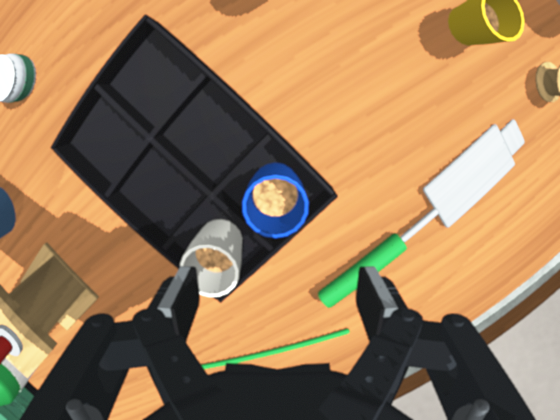

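Blue (275,206) and white (212,270) stand in their cells. Next is red.

Emit:
step_arm(plan=[[[-1.2, 0.8, 0, 0], [-4, 2.6, 0, 0], [-7, 4.6, 0, 0], [-10, 6.5, 0, 0], [-13, 8.5, 0, 0], [-16, 10.4, 0, 0], [-17.7, 11.5, 0, 0], [-17.7, 11.5, 0, 0], [-17.7, 11.5, 0, 0]]], jaw=0)

```text
clock: 12.0
position: [0.4547, 0.1115, 0.3432]
tool_rot: [3.139, -0.005, 0.972]
force: [0.0, -0.1, -0.4]
grip_width: 0.0856
```

Run:
```python
from h import *
f=wpot("w7",0); print(bot.observe()["position"], proj(f,[[.4556,.1107,.07]],True))
```

```text
[0.45540962 0.11102364 0.34321678] [[276.52551076 210.89203694]]
```

View pics/w7.png

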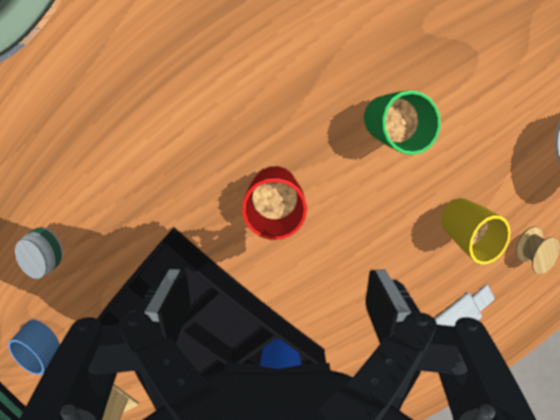

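Red rim is at (274,208), within 2 mm.

Emit:
step_arm(plan=[[[0, -0.1, -2, 0], [0, -0.1, -5, 0], [0, -0.1, -8, 0], [0, -0.1, -11, 0], [0, -0.1, -12.4, 0], [0, -0.1, -12.7, 0], [0, -0.1, -12.7, 0], [0, -0.1, -12.7, 0]]])

```text
clock: 12.72
position: [0.4559, 0.1097, 0.2166]
tool_rot: [3.138, -0.005, 0.97]
force: [0.1, 0.8, 0.2]
grip_width: 0.0856
```

Emit:
step_arm(plan=[[[0, 0, 0, 0], [0, 0, 0, 0], [0, 0, 0, 0], [0, 0, 0, 0], [0, 0, 0, 0], [0, 0, 0, 0]]], jaw=1)

```text
clock: 13.22
position: [0.4563, 0.1096, 0.2176]
tool_rot: [3.137, -0.007, 0.97]
force: [-1.6, -2.5, 12.8]
grip_width: 0.0503
```

Emit:
step_arm(plan=[[[0, 0, 1, 0], [0, 0, 3, 0], [0, 0, 6, 0], [0, 0, 9, 0], [0, 0, 11, 0], [0, 0, 12, 0], [0, 0, 12, 0]]])

```text
clock: 13.8
position: [0.4565, 0.1096, 0.3406]
tool_rot: [3.135, -0.01, 0.97]
force: [0.7, 0.2, -1.0]
grip_width: 0.0501
```

Red goes to B0 at (0.492, -0.111).

Emit:
step_arm(plan=[[[0.3, -1.8, 0.4, 0], [0.9, -5.4, 0.4, 0], [1.5, -9.3, 0.4, 0], [2.1, -13.2, 0.4, 0], [2.7, -17, 0.4, 0], [3.3, -20.4, 0.4, 0], [3.6, -22.1, 0.4, 0], [3.6, -22.1, 0, 0], [3.6, -22.1, -2, 0], [3.6, -22.1, -5, 0], [3.6, -22.1, -8, 0], [3.6, -22.1, -10, 0]]])

```text
clock: 14.8
position: [0.4917, -0.1108, 0.2381]
tool_rot: [3.137, -0.01, 0.97]
force: [0.6, -0.4, -1.3]
grip_width: 0.05
```

Emit:
step_arm(plan=[[[0, 0, -1, 0], [0, 0, -1.4, 0], [0, 0, -1.7, 0], [0, 0, -1.9, 0], [0, 0, -1.9, 0]]])

```text
clock: 15.22
position: [0.4914, -0.1109, 0.22]
tool_rot: [3.137, -0.009, 0.97]
force: [-5.6, -1.1, 14.1]
grip_width: 0.0499
```

Emit:
step_arm(plan=[[[0, 0, 0.1, 0], [0, 0, 0.1, 0], [0, 0, 0.1, 0], [0, 0, 0.1, 0], [0, 0, 0.1, 0]]], jaw=0.1)

```text
clock: 15.63
position: [0.4914, -0.1108, 0.221]
tool_rot: [3.137, -0.009, 0.97]
force: [0.4, -0.2, -1.1]
grip_width: 0.0768
```

Emit:
step_arm(plan=[[[0, 0, 1, 0], [0, 0, 4, 0], [0, 0, 8, 0], [0, 0, 11, 0], [0, 0, 12, 0], [0, 0, 12, 0]]])

```text
clock: 16.13
position: [0.4919, -0.1109, 0.3442]
tool_rot: [3.132, -0.012, 0.97]
force: [0.6, 0.2, -0.1]
grip_width: 0.077
```

Run:
```python
from h import *
f=wpot("w8",0); print(bot.observe()["position"], proj(f,[[.492,-.111,.075]],True))
```

```text
[ 0.49152577 -0.11077416  0.34234371] [[274.50493826 209.05000355]]
```

View pics/w8.png

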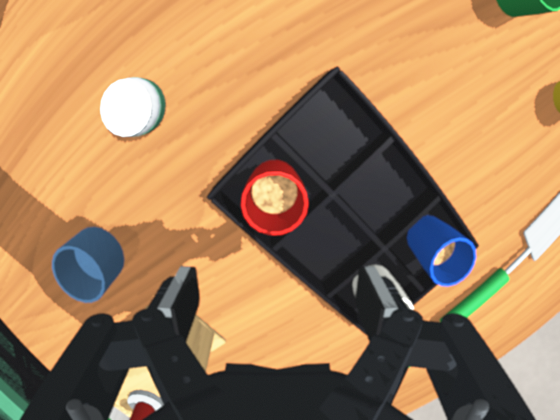

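Red is in B0 at (274,201). Next is green.

Emit:
step_arm(plan=[[[-0.2, 1.8, 0, 0], [-0.5, 5, 0, 0], [-0.9, 9, 0, 0], [-1.3, 13, 0, 0], [-1.7, 17, 0, 0], [-2.1, 21, 0, 0], [-2.5, 25, 0, 0], [-2.9, 29, 0, 0], [-3.2, 32.5, 0, 0], [-3.4, 34.5, 0, 0], [-3.4, 35, 0, 0], [-3.4, 35, 0, 0]]], jaw=0)

```text
clock: 17.18
position: [0.4569, 0.2405, 0.3411]
tool_rot: [3.135, -0.009, 0.973]
force: [0.3, -0.7, 1.0]
grip_width: 0.0855
```

Run:
```python
from h import *
f=wpot("w9",0); print(bot.observe()["position"], proj(f,[[.4576,.2388,.07]],True))
```

```text
[0.45724374 0.23900315 0.34128016] [[274.20417414 210.97063156]]
```

View pics/w9.png

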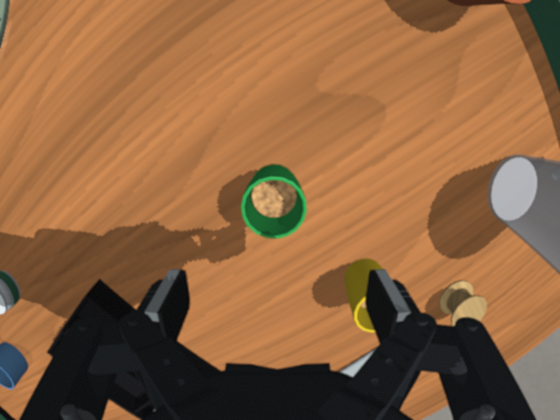

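Green rim is at (274,207), as predicted.

Emit:
step_arm(plan=[[[0, 0, -2, 0], [0, 0, -5, 0], [0, 0, -8, 0], [0, 0, -11, 0], [0, 0, -12.2, 0], [0, 0, -12.5, 0], [0, 0, -12.5, 0], [0, 0, -12.5, 0]]])

```text
clock: 17.9
position: [0.4577, 0.2382, 0.2169]
tool_rot: [3.135, -0.009, 0.969]
force: [-0.2, -0.3, 0.6]
grip_width: 0.0852
```

Emit:
step_arm(plan=[[[0, 0, 0, 0], [0, 0, 0, 0], [0, 0, 0, 0], [0, 0, 0, 0], [0, 0, 0, 0], [0, 0, 0, 0]]], jaw=1)

```text
clock: 18.4
position: [0.4579, 0.2381, 0.2178]
tool_rot: [3.134, -0.01, 0.969]
force: [-1.8, -2.8, 12.4]
grip_width: 0.0501
```

Emit:
step_arm(plan=[[[0, 0, 1, 0], [0, 0, 3, 0], [0, 0, 6, 0], [0, 0, 9, 0], [0, 0, 11, 0], [0, 0, 12, 0], [0, 0, 12, 0]]])

```text
clock: 18.98
position: [0.4582, 0.2383, 0.3403]
tool_rot: [3.133, -0.013, 0.969]
force: [0.5, 0.8, -1.2]
grip_width: 0.0497
```

Emit:
step_arm(plan=[[[0.1, -1.8, 0.4, 0], [0.4, -5.4, 0.4, 0], [0.7, -9.4, 0.4, 0], [1, -13.4, 0.4, 0], [1.3, -17.4, 0.4, 0], [1.5, -21.4, 0.4, 0], [1.7, -25, 0.4, 0], [1.9, -27.2, 0.4, 0], [1.9, -27.2, 0, 0], [1.9, -27.2, -2, 0], [1.9, -27.2, -5, 0], [1.9, -27.2, -7, 0]]])

```text
clock: 19.98
position: [0.4764, -0.0335, 0.2677]
tool_rot: [3.134, -0.012, 0.969]
force: [-0.0, 0.2, -1.8]
grip_width: 0.0496
```

Emit:
step_arm(plan=[[[0, 0, -1.5, 0], [0, 0, -3, 0], [0, 0, -4, 0], [0, 0, -4.5, 0], [0, 0, -4.5, 0]]])

```text
clock: 20.4
position: [0.4761, -0.0336, 0.2219]
tool_rot: [3.135, -0.011, 0.969]
force: [-1.0, 0.0, -0.6]
grip_width: 0.0501
```

Emit:
step_arm(plan=[[[0.05, 0, -0.15, 0], [0.05, 0, -0.25, 0], [0.05, 0, -0.25, 0]]])

```text
clock: 20.65
position: [0.4765, -0.0338, 0.2204]
tool_rot: [3.135, -0.012, 0.969]
force: [-10.5, -1.5, 37.7]
grip_width: 0.0498
```

Emit:
step_arm(plan=[[[0, 0, 0.1, 0], [0, 0, 0.1, 0], [0, 0, 0.1, 0], [0, 0, 0.1, 0], [0, 0, 0.1, 0]]], jaw=0.1)

```text
clock: 21.07
position: [0.4765, -0.0337, 0.2213]
tool_rot: [3.135, -0.011, 0.969]
force: [0.5, -0.5, 0.7]
grip_width: 0.0765
```

Emit:
step_arm(plan=[[[0, 0, 1, 0], [0, 0, 4, 0], [0, 0, 8, 0], [0, 0, 11, 0], [0, 0, 12, 0], [0, 0, 12, 0]]])

```text
clock: 21.57
position: [0.4769, -0.0337, 0.3443]
tool_rot: [3.131, -0.014, 0.969]
force: [0.1, 0.4, 0.8]
grip_width: 0.0769
```

Run:
```python
from h import *
f=wpot("w10",0); print(bot.observe()["position"], proj(f,[[.4775,-.034,.075]],True))
```

```text
[ 0.4765405  -0.03364276  0.34249985] [[273.69444172 209.27964999]]
```

View pics/w10.png

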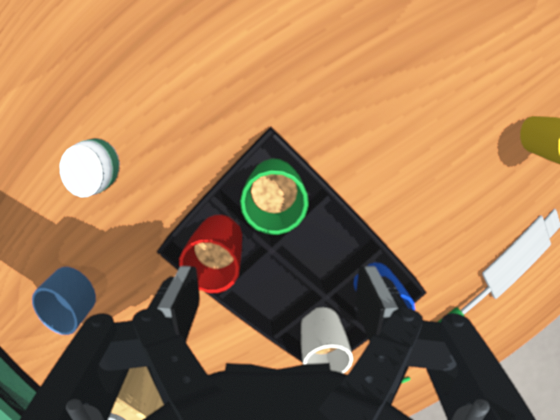

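Green is in A0 at (273,202). Next is yellow.

Emit:
step_arm(plan=[[[0.7, 1.7, 0, 0], [2, 4.9, 0, 0], [3.5, 8.5, 0, 0], [5, 12.2, 0, 0], [6.5, 15.9, 0, 0], [8, 19.5, 0, 0], [9.5, 23.2, 0, 0], [10.9, 26.6, 0, 0], [11.8, 28.8, 0, 0], [12.2, 29.8, 0, 0], [12.2, 29.8, 0, 0], [12.2, 29.8, 0, 0]]], jaw=0)

```text
clock: 22.62
position: [0.5982, 0.2638, 0.341]
tool_rot: [3.134, -0.011, 0.969]
force: [-1.1, -1.0, -0.3]
grip_width: 0.0853
```

Run:
```python
from h import *
f=wpot("w11",0); print(bot.observe()["position"], proj(f,[[.5988,.264,.07]],True))
```

```text
[0.59829561 0.2630126  0.34151252] [[275.51262296 208.99425732]]
```

View pics/w11.png

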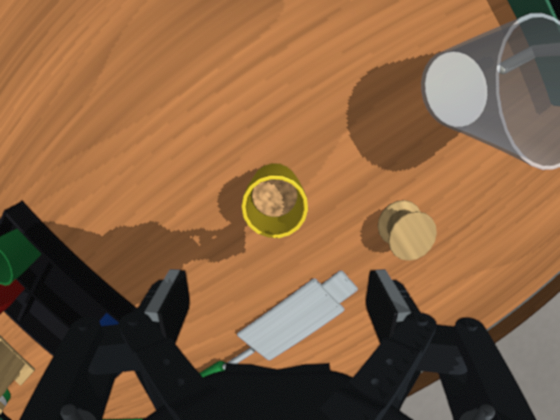

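Yellow rim is at (275,206). The spool at (410,235) is clear of the fingers.

Emit:
step_arm(plan=[[[0, 0.1, -2, 0], [0, 0.1, -5, 0], [0, 0.1, -8, 0], [0, 0.1, -11, 0], [0, 0.1, -12.2, 0], [0, 0.1, -12.5, 0], [0, 0.1, -12.5, 0], [0, 0.1, -12.5, 0]]])

```text
clock: 23.33
position: [0.5989, 0.2637, 0.2181]
tool_rot: [3.132, -0.012, 0.967]
force: [0.1, 0.3, 0.3]
grip_width: 0.0854
```

Emit:
step_arm(plan=[[[0, 0, 0, 0], [0, 0, 0, 0], [0, 0, 0, 0], [0, 0, 0, 0], [0, 0, 0, 0], [0, 0, 0, 0]]], jaw=1)

```text
clock: 23.83
position: [0.5993, 0.2637, 0.2194]
tool_rot: [3.132, -0.014, 0.967]
force: [-2.5, -1.5, 10.0]
grip_width: 0.0502
```

Emit:
step_arm(plan=[[[0, 0, 1, 0], [0, 0, 3, 0], [0, 0, 6, 0], [0, 0, 9, 0], [0, 0, 11, 0], [0, 0, 12, 0], [0, 0, 12, 0]]])

```text
clock: 24.42
position: [0.5996, 0.2638, 0.3421]
tool_rot: [3.13, -0.017, 0.967]
force: [0.9, -0.6, -1.1]
grip_width: 0.0499
```

Emit:
step_arm(plan=[[[-0.3, -1.8, 0.4, 0], [-0.9, -5.4, 0.4, 0], [-1.5, -9.4, 0.4, 0], [-2.1, -13.4, 0.4, 0], [-2.8, -17.4, 0.4, 0], [-3.4, -21.4, 0.4, 0], [-4, -25.4, 0.4, 0], [-4.4, -27.8, 0.4, 0], [-4.4, -28.3, 0.4, 0], [-4.4, -28.3, 0.3, 0], [-4.4, -28.3, 0, 0], [-4.4, -28.3, 0, 0]]])

```text
clock: 25.42
position: [0.5555, -0.0178, 0.3409]
tool_rot: [3.131, -0.017, 0.969]
force: [0.2, 0.1, -1.7]
grip_width: 0.0499
```

Run:
```python
from h import *
f=wpot("w12",0); print(bot.observe()["position"])
```

```text
[ 0.5555781  -0.01774206  0.34122127]
```

View pics/w12.png

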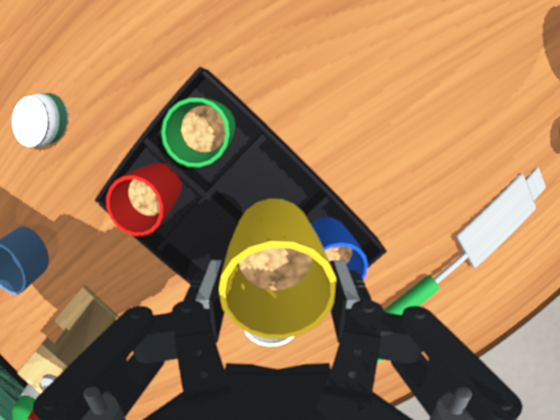

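Emit:
step_arm(plan=[[[0, -0.15, -1.5, 0], [0, -0.15, -4, 0], [0, -0.15, -7, 0], [0, -0.15, -9.5, 0], [0, -0.15, -11, 0], [0, -0.15, -11.6, 0], [0, -0.15, -11.8, 0], [0, -0.15, -11.8, 0]]])

```text
clock: 26.13
position: [0.5553, -0.0188, 0.2233]
tool_rot: [3.132, -0.016, 0.97]
force: [0.4, -0.1, -1.5]
grip_width: 0.0498
```

Emit:
step_arm(plan=[[[0, 0, -0.1, 0], [0, 0, -0.15, 0], [0, 0, -0.15, 0]]])

```text
clock: 26.38
position: [0.5556, -0.0183, 0.2229]
tool_rot: [3.131, -0.016, 0.971]
force: [-6.4, -2.1, 18.4]
grip_width: 0.0501
```

Emit:
step_arm(plan=[[[0, 0, 0, 0], [0, 0, 0, 0], [0, 0, 0, 0], [0, 0, 0, 0], [0, 0, 0, 0]]], jaw=0.1)

```text
clock: 26.8
position: [0.5556, -0.0181, 0.2229]
tool_rot: [3.131, -0.016, 0.971]
force: [0.4, 0.5, -0.2]
grip_width: 0.077
```

Emit:
step_arm(plan=[[[0, 0, 1, 0], [0, 0, 4, 0], [0, 0, 8, 0], [0, 0, 11, 0], [0, 0, 13, 0], [0, 0, 14, 0]]])

```text
clock: 27.3
position: [0.5559, -0.0182, 0.3665]
tool_rot: [3.128, -0.019, 0.971]
force: [0.2, -0.1, 0.1]
grip_width: 0.0765
```

Run:
```python
from h import *
f=wpot("w13",0); print(bot.observe()["position"])
g=bot.grab_frame("scene");cv2.imwrite("pics/s3.png",cv2.resize(g["pixels"][150:290,110:430],(800,350),interpolation=cv2.INTER_CUBIC))
```

```text
[ 0.55604802 -0.01821335  0.36675688]
```

View pics/w13.png

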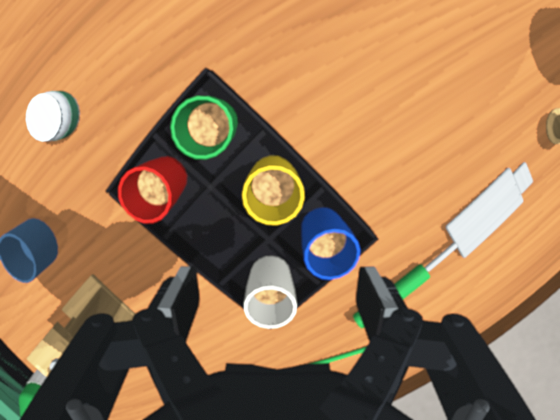

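View pics/s3.png

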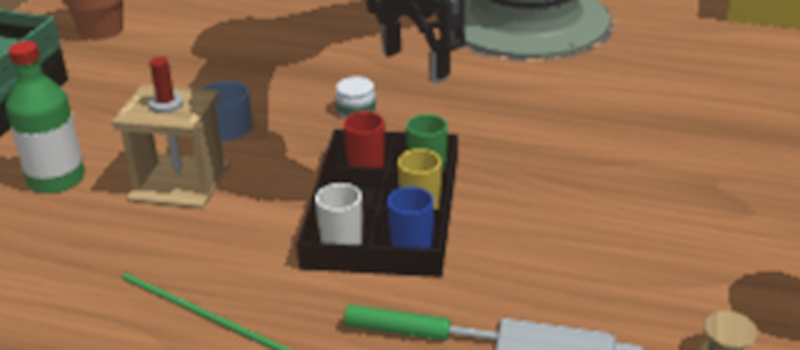

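All five stand in the crate: green (203,128), yellow (273,194), blue (330,246), red (150,190), white (270,300). I'll measure the rims by rays, then move to the dibber.

Run:
```python
from h import *
f=bot.grab_frame("wrist")
for n,p in dict(green=(203.5,127),yellow=(273,193),blue=(330,245),red=(149,191),white=(270,300)).items(): print(n,plane(f,p,.075,True)[0].round(4))
t=bot.grab_frame("top");cv2.imwrite("pics/t4.png",cv2.resize(t["pixels"][160:300,265:465],(800,560),interpolation=cv2.INTER_CUBIC))
```

```text
green [ 0.4741 -0.0285  0.075 ]
yellow [ 0.5513 -0.0143  0.075 ]
blue [6.197e-01 1.000e-04 7.500e-02]
red [ 0.4881 -0.1012  0.075 ]
white [ 0.6373 -0.0773  0.075 ]
```

View pics/t4.png

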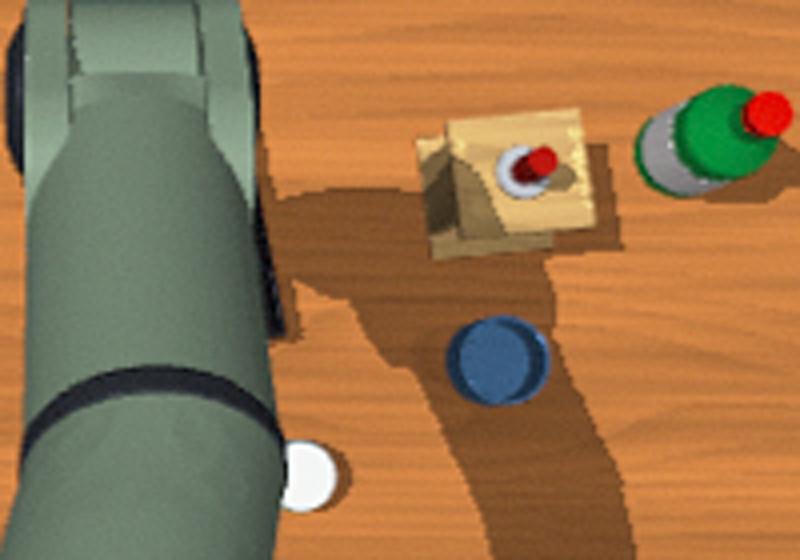

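The jar and dibber have not moved. Going above the dibber.

Emit:
step_arm(plan=[[[0.1, -1.5, 1, 0], [0.3, -4.5, 2, 0], [0.6, -8, 3, 0], [0.9, -12, 4, 0], [1.2, -16, 4, 0], [1.5, -20, 4, 0], [1.8, -24, 4, 0], [2.1, -27.5, 4, 0], [2.3, -30, 4, 0], [2.4, -30.9, 4, 0], [2.4, -30.9, 4, 0], [2.4, -30.9, 4, 0]]], jaw=0)

```text
clock: 28.5
position: [0.5793, -0.3266, 0.4008]
tool_rot: [3.134, -0.016, 0.971]
force: [-0.4, 1.0, -0.2]
grip_width: 0.0852
```

Run:
```python
from h import *
f=wpot("w14",0); print(bot.observe()["position"],bot.observe()["tool_rot"],bot.observe()["qpos"].round(2)); print(proj(f,[[.58,-.327,.177],[.579,-.328,.123],[.441,-.324,.055],[.492,-.111,.075],[.6475,-.0825,.075]],True))
```

```text
[ 0.57955797 -0.32580194  0.40126356] [ 3.13389492 -0.01615789  0.97222766] [ 0.34  0.59  0.14  1.5  -0.11  1.05  1.48]
[[273.28729442 233.60606014]
 [271.36056377 206.65532479]
 [193.56337888  70.07010821]
 [408.75491706  -4.25780114]
 [498.29958958 118.80630323]]
```

View pics/w14.png

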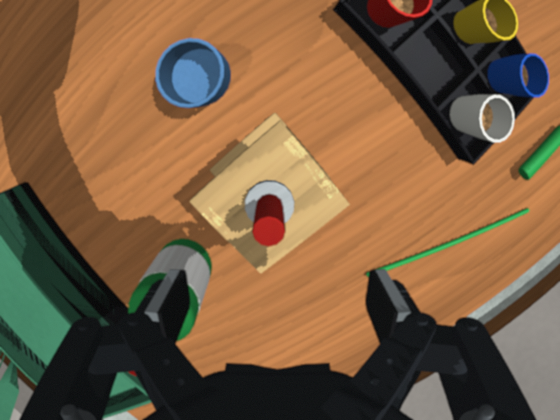

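Handle top is at (268,230), within about 3 mm, and the collar is at (270,204). The spray bottle is close to the left finger, so I'll measure it.

Run:
```python
from h import *
f=bot.grab_frame("top"); g=bot.grab_frame("scene")
T2=lambda p:((np.array(p,float)+.5)/4-.5)+[265,160]
o1,d1=ray(f,T2((769,115)));o2,d2=ray(g,(120,169)); print(tri(o1,d1[0],o2,d2[0]))
hsv=cv2.cvtColor(f["pixels"],cv2.COLOR_BGR2HSV)
print(plane(f,T2((685,160)),.0))
cv2.imwrite("pics/s4.png",cv2.resize(g["pixels"][150:250,90:240],(750,500),interpolation=cv2.INTER_CUBIC))
```

```text
(array([ 0.61094492, -0.48387507,  0.18791801]), np.float64(0.0023844036337281574))
[[ 0.60889747 -0.49424697  0.        ]]
```

View pics/s4.png

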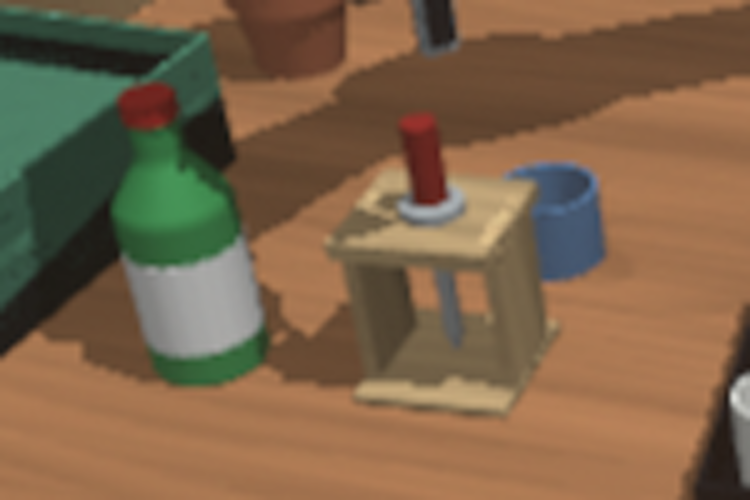

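The spray bottle is 16 cm away at (0.611, -0.484), so it is clear. Descending onto the handle.

Emit:
step_arm(plan=[[[-0.1, -0.15, -1.5, 0], [-0.1, -0.15, -3.5, 0], [-0.1, -0.15, -5.5, 0], [-0.1, -0.15, -7.2, 0], [-0.1, -0.15, -8.2, 0], [-0.1, -0.15, -8.6, 0], [-0.1, -0.15, -8.6, 0], [-0.1, -0.15, -8.6, 0]]])

```text
clock: 29.32
position: [0.579, -0.3269, 0.3168]
tool_rot: [3.132, -0.016, 0.973]
force: [-0.5, 0.0, -0.0]
grip_width: 0.0853
```

Run:
```python
from h import *
f=wpot("w15",0); g=bot.grab_frame("scene")
cv2.imwrite("pics/s5.png",cv2.resize(g["pixels"][120:250,90:240],(692,600),interpolation=cv2.INTER_CUBIC))
```

```text
(no output)
```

View pics/w15.png

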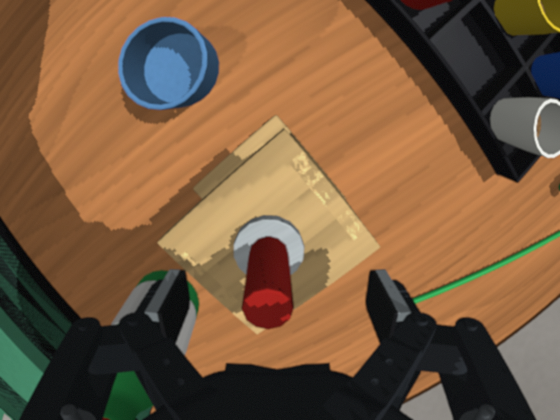

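View pics/s5.png

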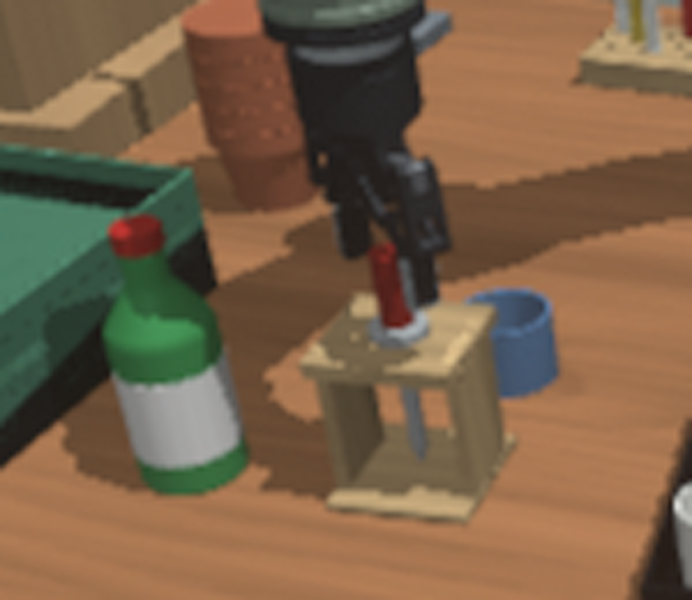

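The handle is about 4 mm left of the pads' middle, (267) against (278). I'll shift and close gently.

Emit:
step_arm(plan=[[[-0.2, -0.33, 0, 0], [-0.2, -0.33, 0, 0], [-0.2, -0.33, 0, 0]]])

```text
clock: 29.67
position: [0.5769, -0.3307, 0.3176]
tool_rot: [3.131, -0.016, 0.973]
force: [0.5, 0.4, 0.1]
grip_width: 0.0854
```

Emit:
step_arm(plan=[[[0, 0, 0, 0], [0, 0, 0, 0], [0, 0, 0, 0], [0, 0, 0, 0], [0, 0, 0, 0], [0, 0, 0, 0], [0, 0, 0, 0], [0, 0, 0, 0]]], jaw=1, force=40)

```text
clock: 30.33
position: [0.5768, -0.3309, 0.3178]
tool_rot: [3.13, -0.016, 0.973]
force: [-0.9, 0.8, 4.6]
grip_width: 0.0209
```

Run:
```python
from h import *
f=wpot("w16",0)
```

```text
(no output)
```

View pics/w16.png

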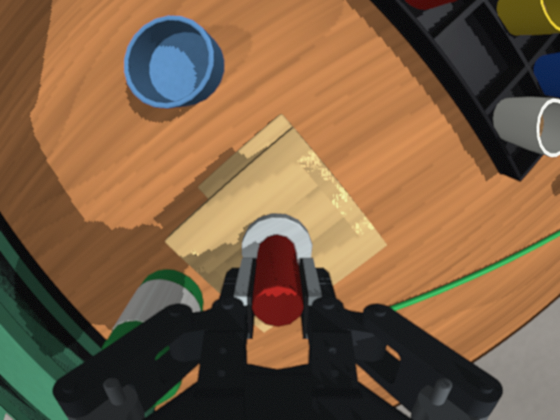

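The dibber is gripped (21 mm) with the seat at TCP (0.577, -0.331, 0.318). Lifting straight up.

Emit:
step_arm(plan=[[[0, 0, 0.7, 0], [0, 0, 2, 0], [0, 0, 3.5, 0], [0, 0, 5, 0], [0, 0, 6.5, 0], [0, 0, 8, 0], [0, 0, 9.5, 0], [0, 0, 11, 0], [0, 0, 12.3, 0], [0, 0, 13.3, 0], [0, 0, 13.7, 0], [0, 0, 13.7, 0]]])

```text
clock: 31.38
position: [0.5768, -0.3309, 0.4561]
tool_rot: [3.129, -0.017, 0.973]
force: [0.0, -0.7, -2.6]
grip_width: 0.0212
```

Run:
```python
from h import *
f=wpot("w17",0); g=bot.grab_frame("scene"); t=bot.grab_frame("top")
cv2.imwrite("pics/s6.png",cv2.resize(g["pixels"][80:250,90:300],(741,600),interpolation=cv2.INTER_CUBIC))
cv2.imwrite("pics/t6.png",cv2.resize(t["pixels"][160:300,265:465],(800,560),interpolation=cv2.INTER_CUBIC))
```

```text
(no output)
```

View pics/w17.png

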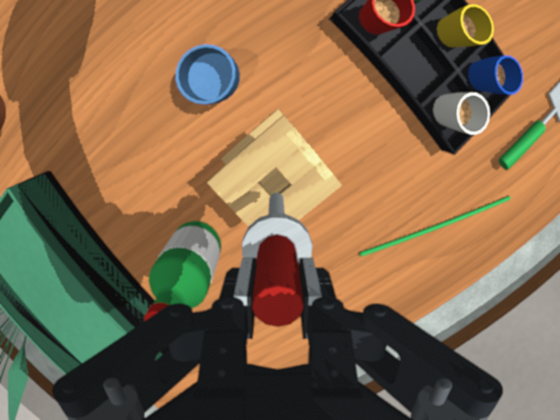

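View pics/s6.png

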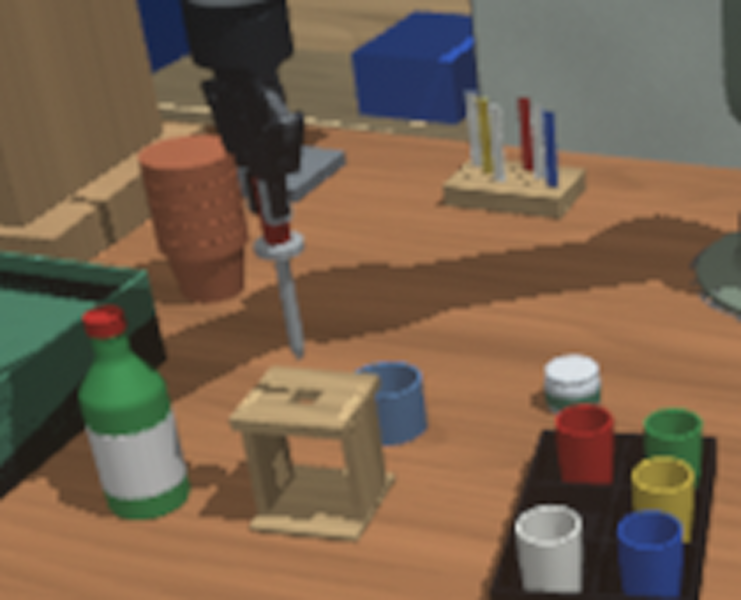

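View pics/t6.png

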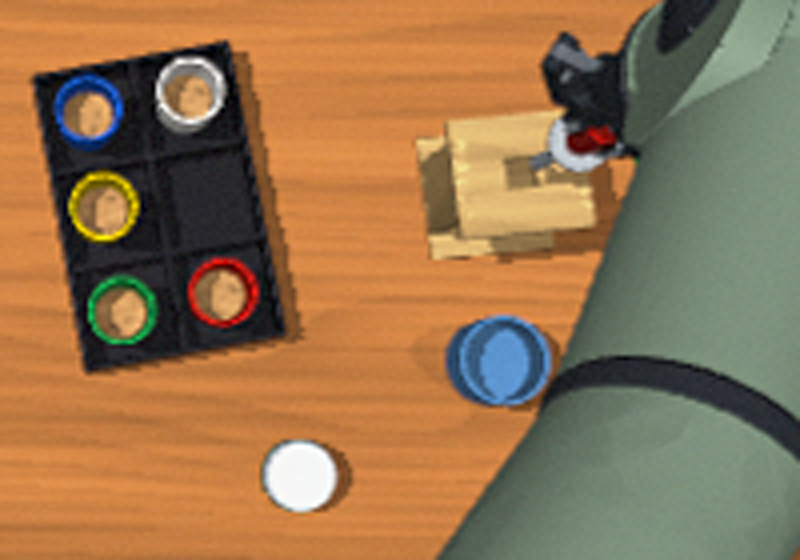

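The top view now shows all five pot rims and the lifted dibber. Tip is about (535,167), hole about (522,172), jar (500,361). I'll triangulate the tip and locate the pots.

Run:
```python
from h import *
f=bot.grab_frame("top"); g=bot.grab_frame("scene")
T2=lambda p:((np.array(p,float)+.5)/4-.5)+[265,160]
S=lambda p:((np.array(p,float)+.5)/3.529-.5)+[90,80]
o1,d1=ray(f,T2((535,167)));o2,d2=ray(g,S((298,356))); p,e=tri(o1,d1[0],o2,d2[0]);print("tip",p,e, bot.observe()["position"])
for n,q in dict(blue=(89,111),white=(190,94),yellow=(103,205),green=(123,311),red=(223,292)).items(): print(n,plane(f,T2(q),.075)[0].round(4))
print("jar",plane(f,T2((500,361)),.055),"hole",plane(f,T2((522,172)),.115),plane(g,S((306,396)),.115))
cv2.imwrite("pics/t7.png",cv2.resize(f["pixels"][180:225,370:440],(800,514),interpolation=cv2.INTER_CUBIC))
cv2.imwrite("pics/s7.png",cv2.resize(g["pixels"][140:220,140:220],(600,600),interpolation=cv2.INTER_CUBIC))
```

```text
tip [ 0.57795395 -0.32776716  0.15372356] 0.0007031321723072132 [ 0.57675794 -0.33079482  0.45403078]
blue [ 0.6309 -0.0029  0.075 ]
white [ 0.6452 -0.0818  0.075 ]
yellow [ 0.557  -0.0144  0.075 ]
green [ 0.475  -0.0303  0.075 ]
red [ 0.4904 -0.1071  0.075 ]
jar [[ 0.44053855 -0.32384     0.055     ]] hole [[ 0.5799544  -0.32850315  0.115     ]] [[ 0.57855249 -0.32684477  0.115     ]]
```

View pics/t7.png

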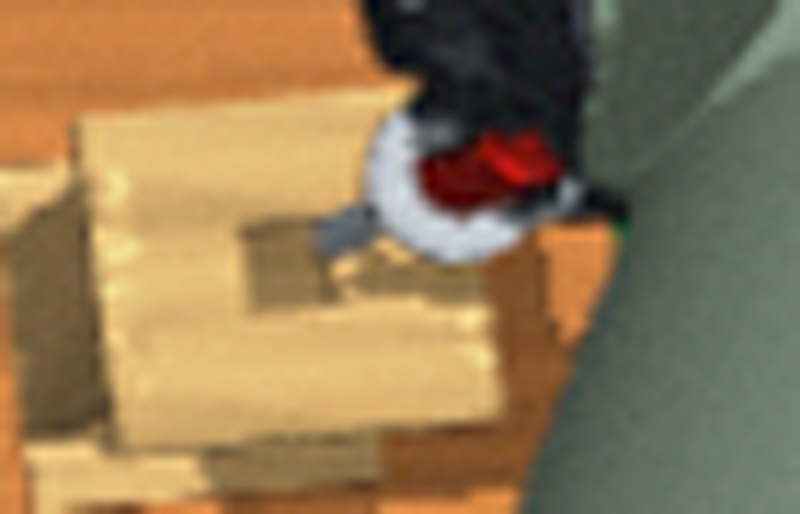

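View pics/s7.png

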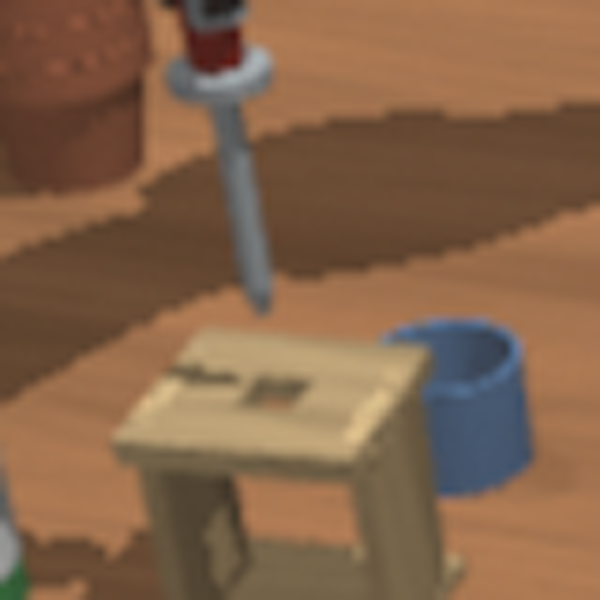

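The tip sits at TCP + (1, 3, -302) mm, and the hole is at about (0.579, -0.3275). Moving over the jar, then dipping.

Emit:
step_arm(plan=[[[-1, 0, 0, 0], [-3, 0.1, 0, 0], [-6, 0.2, 0, 0], [-9, 0.3, 0, 0], [-12, 0.4, 0, 0], [-13.5, 0.4, 0, 0], [-13.7, 0.4, 0, 0], [-13.7, 0.4, 0, 0], [-13.7, 0.4, -1, 0], [-13.7, 0.4, -3, 0], [-13.7, 0.4, -5, 0], [-13.7, 0.4, -6, 0]]])

```text
clock: 32.63
position: [0.4402, -0.3262, 0.391]
tool_rot: [3.135, -0.016, 0.974]
force: [0.1, -0.6, -1.8]
grip_width: 0.0209
```

Run:
```python
from h import *
f=wpot("w18",0); g=bot.grab_frame("scene")
print(bot.observe()["position"])
cv2.imwrite("pics/s8.png",cv2.resize(g["pixels"][80:250,90:300],(741,600),interpolation=cv2.INTER_CUBIC))
```

```text
[ 0.44009886 -0.32639409  0.39184057]
```

View pics/w18.png

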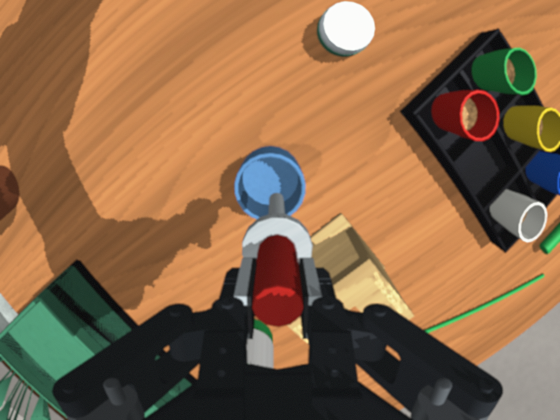

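View pics/s8.png

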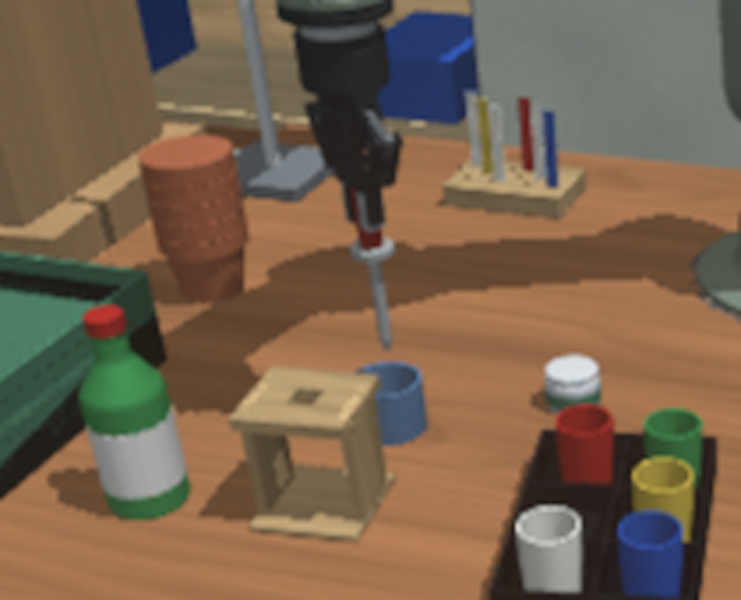

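The tip hangs over the jar mouth. Dipping down to about 22 mm above the bench.

Emit:
step_arm(plan=[[[0, 0, -1.5, 0], [0, 0, -3.5, 0], [0, 0, -5.5, 0], [0, 0, -6.5, 0], [0, 0, -6.8, 0], [0, 0, -6.8, 0], [0, 0, -6.8, 0], [0, 0, -6.8, 0], [0, 0, -6.8, 0], [0, 0, -6.8, 0], [0, 0, -6.8, 0], [0, 0, -6.8, 0]]])

```text
clock: 33.73
position: [0.4402, -0.3264, 0.3241]
tool_rot: [3.135, -0.016, 0.973]
force: [0.1, -0.1, -1.4]
grip_width: 0.0207
```

Run:
```python
from h import *
f=wpot("w19",0); t=bot.grab_frame("top")
print(bot.observe()["position"])
cv2.imwrite("pics/t8.png",cv2.resize(t["pixels"][160:300,265:465],(800,560),interpolation=cv2.INTER_CUBIC))
```

```text
[ 0.44011569 -0.32635836  0.32393649]
```

View pics/w19.png

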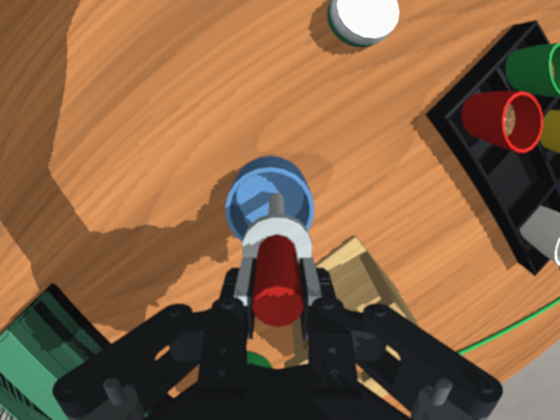

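View pics/t8.png

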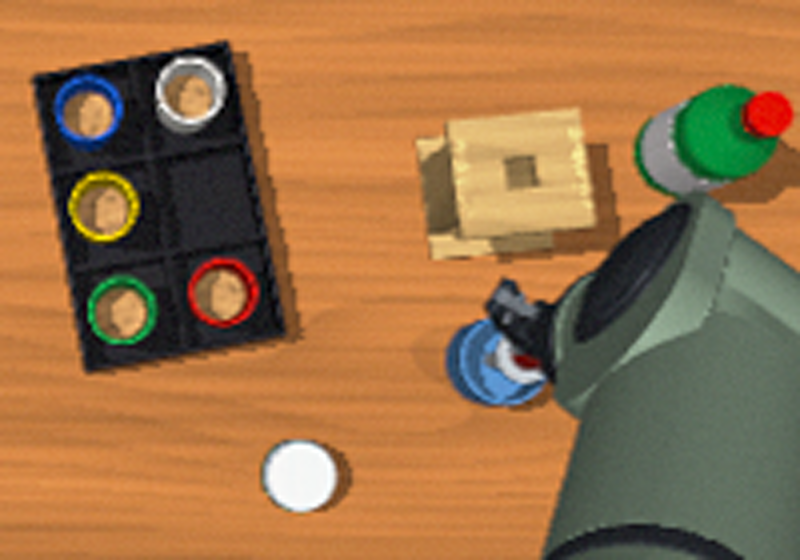

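The tip is inside the jar, and the jar has not moved. Raising, then moving to white.

Emit:
step_arm(plan=[[[0, 0, 2, 0], [0, 0, 5, 0], [0, 0, 8.5, 0], [0, 0, 11.6, 0], [0.8, 0.9, 12, 0], [2.4, 2.9, 12, 0], [4.8, 5.6, 12, 0], [7.4, 8.6, 12, 0], [10, 11.6, 12, 0], [12.6, 14.7, 12, 0], [15, 17.6, 12, 0], [17, 20, 12, 0]]])

```text
clock: 34.83
position: [0.6116, -0.1233, 0.4435]
tool_rot: [3.136, -0.016, 0.975]
force: [0.3, -0.6, -1.8]
grip_width: 0.021
```

Emit:
step_arm(plan=[[[1.2, 1.2, 0, 0], [2.3, 2.7, 0, 0], [3.1, 3.7, 0, 0], [3.4, 4.1, 0, 0], [3.4, 4.1, 0, 0], [3.4, 4.1, 0, 0]]])

```text
clock: 35.33
position: [0.6452, -0.0832, 0.4433]
tool_rot: [3.136, -0.016, 0.974]
force: [-0.4, -1.2, -1.7]
grip_width: 0.0207
```

Run:
```python
from h import *
f=wpot("w20",0); g=bot.grab_frame("scene")
print(bot.observe()["position"])
cv2.imwrite("pics/s9.png",cv2.resize(g["pixels"][80:270,150:350],(631,600),interpolation=cv2.INTER_CUBIC))
```

```text
[ 0.64504836 -0.08361595  0.44361166]
```

View pics/w20.png

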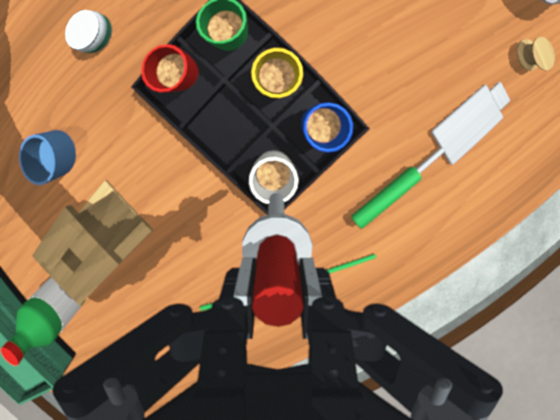

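View pics/s9.png

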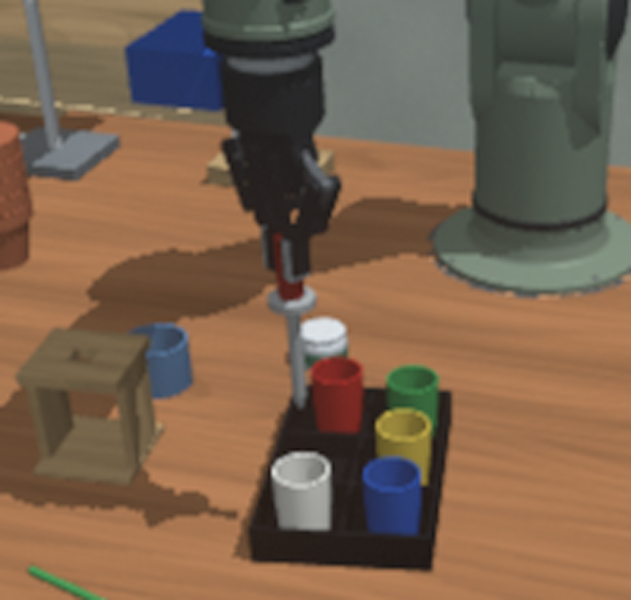

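The tip is above white, and the pots, jar and tin are where they were. Putting the tip into white.

Emit:
step_arm(plan=[[[0, -0.1, -2, 0], [0, -0.1, -4.5, 0], [0, -0.1, -7, 0], [0, -0.1, -8.6, 0], [0, -0.1, -9, 0], [0, -0.1, -9, 0], [0, -0.1, -9, 0], [0, -0.1, -9, 0], [0, -0.1, -9, 0], [0, -0.1, -9, 0], [0, -0.1, -9, 0]]])

```text
clock: 36.35
position: [0.6451, -0.0846, 0.3542]
tool_rot: [3.135, -0.016, 0.973]
force: [0.2, -0.6, -1.5]
grip_width: 0.0211
```

Run:
```python
from h import *
f=wpot("w21",0); g=bot.grab_frame("scene"); t=bot.grab_frame("top")
print(bot.observe()["position"])
cv2.imwrite("pics/s10.png",cv2.resize(g["pixels"][150:270,200:320],(600,600),interpolation=cv2.INTER_CUBIC))
cv2.imwrite("pics/t10.png",cv2.resize(t["pixels"][160:300,265:465],(800,560),interpolation=cv2.INTER_CUBIC))
```

```text
[ 0.64505741 -0.08461161  0.35377676]
```

View pics/w21.png

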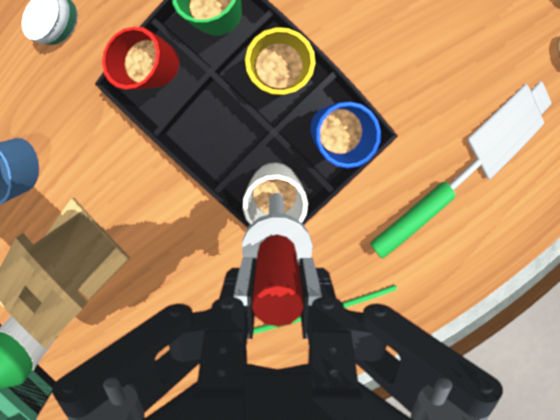

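View pics/s10.png

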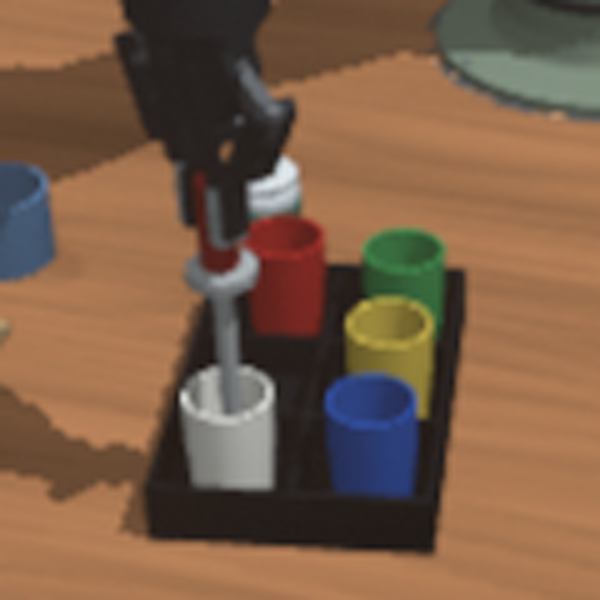

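The tip is visibly inside white. Next is yellow.

Emit:
step_arm(plan=[[[0, 0, 2, 0], [0, 0, 5, 0], [0, 0, 7, 0], [-1, 0.7, 7, 0], [-3, 2.2, 7, 0], [-6, 4.3, 7, 0], [-8.3, 5.9, 7, 0], [-9, 6.5, 7, 0], [-9, 6.5, 7, 0], [-9, 6.5, 7, 0]]])

```text
clock: 37.33
position: [0.5553, -0.0196, 0.4243]
tool_rot: [3.134, -0.017, 0.974]
force: [0.4, -1.2, -1.8]
grip_width: 0.0209
```

Run:
```python
from h import *
f=wpot("w22",0); print(bot.observe()["position"])
```

```text
[ 0.55566097 -0.02005423  0.42402768]
```

View pics/w22.png

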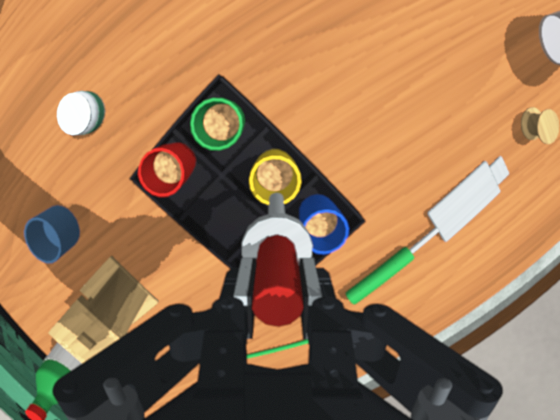

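Yellow is under the tip, with its rim at (274,178).

Emit:
step_arm(plan=[[[0, 0, -1.5, 0], [0, 0, -4, 0], [0, 0, -6.2, 0], [0, 0, -7, 0], [0, 0, -7, 0], [0, 0, -7, 0], [0, 0, -7, 0], [0, 0, -7, 0], [0, 0, -7, 0], [0, 0, -7, 0]]])

```text
clock: 38.22
position: [0.5558, -0.0201, 0.3547]
tool_rot: [3.133, -0.017, 0.973]
force: [0.3, -0.6, -1.7]
grip_width: 0.0208
```

Run:
```python
from h import *
f=wpot("w23",0); print(bot.observe()["position"])
```

```text
[ 0.55573922 -0.02005147  0.35453525]
```

View pics/w23.png

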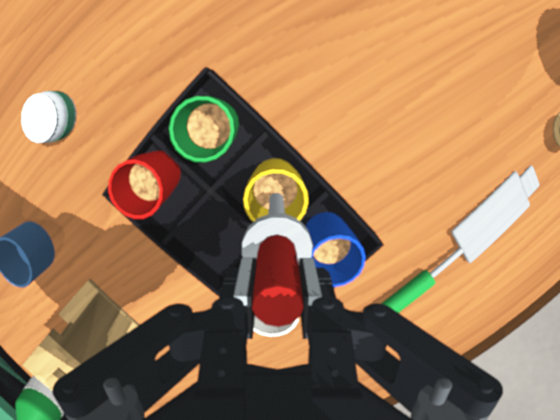

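Emit:
step_arm(plan=[[[0, 0, 2, 0], [0, 0, 5, 0], [0, 0, 7, 0], [-0.6, -0.8, 7, 0], [-2, -2.8, 7, 0], [-4, -5.6, 7, 0], [-5.8, -8, 7, 0], [-6.5, -9, 7, 0], [-6.5, -9.1, 7, 0], [-6.5, -9.1, 7, 0]]])

```text
clock: 39.1
position: [0.4906, -0.1114, 0.4246]
tool_rot: [3.133, -0.017, 0.972]
force: [1.3, 0.3, -0.2]
grip_width: 0.0212
```

Run:
```python
from h import *
f=wpot("w24",0); print(bot.observe()["position"])
```

```text
[ 0.49103601 -0.11066951  0.42454033]
```

View pics/w24.png

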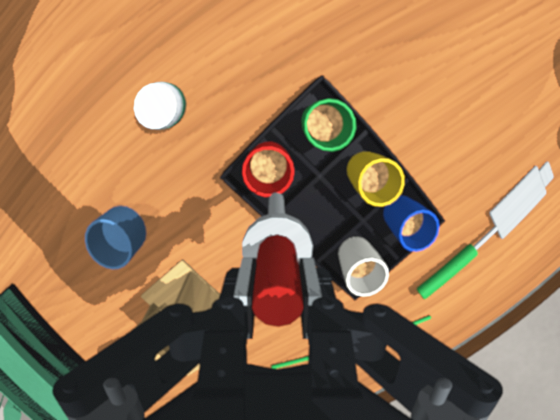

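Red's rim at (268,170) sits about 8 px off where yellow's was. I'll check whether red was moved.

Run:
```python
from h import *
t=bot.grab_frame("top")
cv2.imwrite("pics/t11.png",cv2.resize(t["pixels"][160:300,265:465],(800,560),interpolation=cv2.INTER_CUBIC))
g=bot.grab_frame("scene")
cv2.imwrite("pics/s11.png",cv2.resize(g["pixels"][150:270,200:320],(600,600),interpolation=cv2.INTER_CUBIC))
```

```text
(no output)
```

View pics/t11.png

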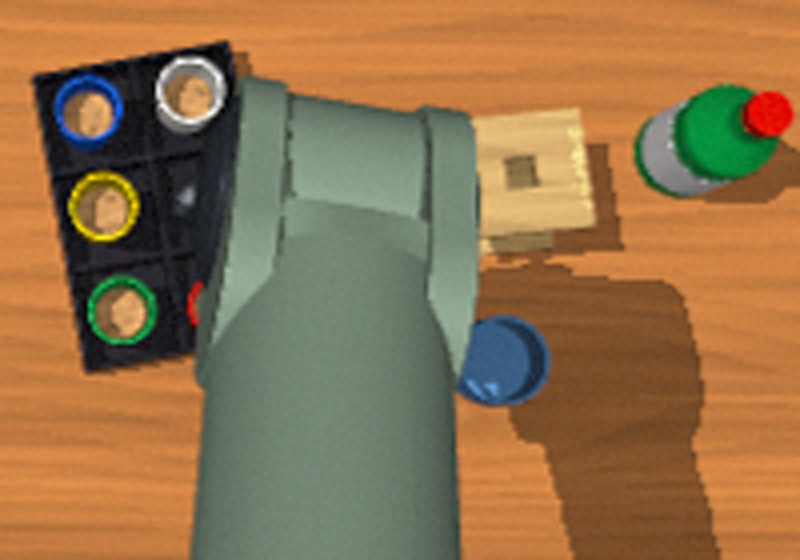

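View pics/s11.png

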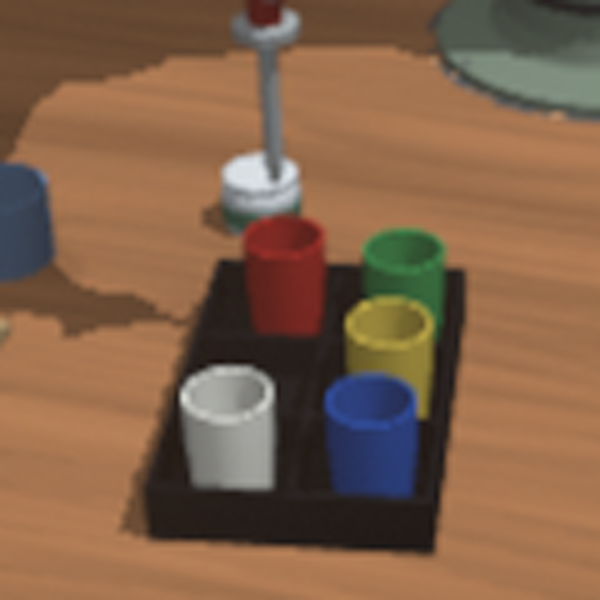

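Run:
```python
from h import *
g=bot.grab_frame("scene"); w=bot.grab_frame("wrist")
S=lambda p:((np.array(p,float)+.5)/5-.5)+[200,150]
print("tip@.1225",plane(g,S((275,180)),.1225)); 
for n,p in dict(red=(285,236),green=(404,247),yellow=(389,318),blue=(371,398),white=(228,388)).items(): print(n,plane(g,S(p),.075)[0].round(4), "wrist", proj(w,plane(g,S(p),.075),True).round(1))
```

```text
tip@.1225 [[ 0.49227377 -0.1059676   0.1225    ]]
red [ 0.48  -0.106  0.075] wrist [[269.6 172.3]]
green [ 0.4727 -0.03    0.075 ] wrist [[329.3 124.2]]
yellow [ 0.5512 -0.0161  0.075 ] wrist [[379.2 181. ]]
blue [ 0.6306 -0.0026  0.075 ] wrist [[419.1 231.1]]
white [ 0.643 -0.083  0.075] wrist [[365.4 275.8]]
```

View pics/t10.png

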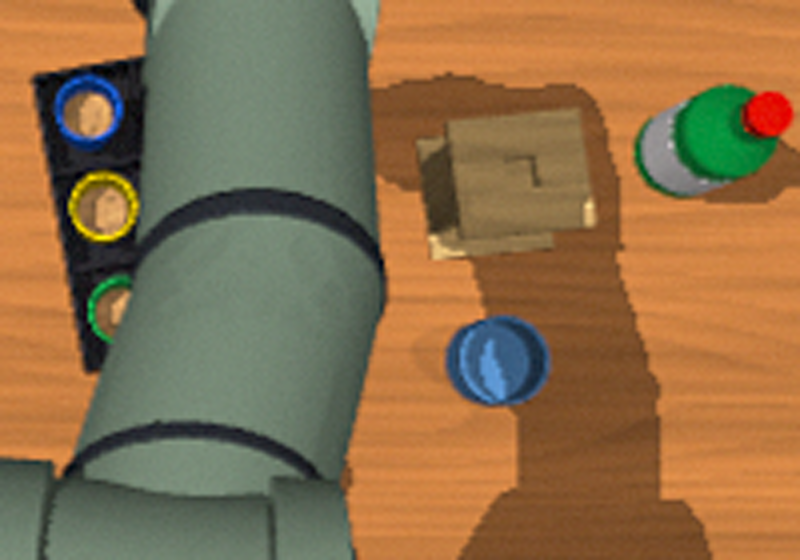

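Red was knocked about 10 mm towards the robot inside its cell. Scene and wrist both put it near (0.481, -0.106), still upright and within 18 mm of the cell centre. I'll shift x by -1.1 cm and go in.

Emit:
step_arm(plan=[[[-0.5, 0, 0, 0], [-1.1, 0, 0, 0], [-1.1, 0, -1, 0], [-1.1, 0, -3, 0], [-1.1, 0, -5, 0], [-1.1, 0, -6.6, 0], [-1.1, 0, -7, 0], [-1.1, 0, -7, 0], [-1.1, 0, -7, 0], [-1.1, 0, -7, 0], [-1.1, 0, -7, 0], [-1.1, 0, -7, 0]]])

```text
clock: 40.35
position: [0.4803, -0.1103, 0.355]
tool_rot: [3.133, -0.017, 0.975]
force: [-0.5, -0.9, -0.9]
grip_width: 0.0208
```

Run:
```python
from h import *
f=wpot("w25",0); print(bot.observe()["position"])
g=bot.grab_frame("scene")
cv2.imwrite("pics/s12.png",cv2.resize(g["pixels"][150:270,200:320],(600,600),interpolation=cv2.INTER_CUBIC))
```

```text
[ 0.48027872 -0.11025892  0.35488588]
```

View pics/w25.png

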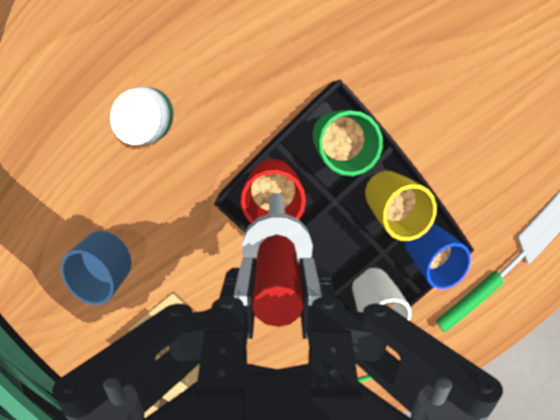

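View pics/s12.png

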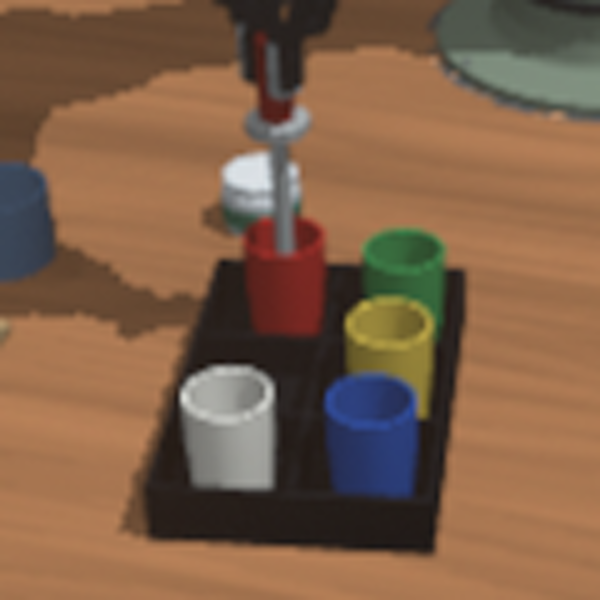

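The tip is inside red. Next is blue.

Emit:
step_arm(plan=[[[0, 0, 2, 0], [0, 0, 5, 0], [0, 0, 7, 0], [1, 0.7, 7, 0], [3, 2.1, 7, 0], [6, 4.2, 7, 0], [9, 6.2, 7, 0], [12, 8.3, 7, 0], [14.3, 9.8, 7, 0], [14.9, 10.3, 7, 0], [14.9, 10.3, 7, 0], [14.9, 10.3, 7, 0]]])

```text
clock: 41.45
position: [0.629, -0.0073, 0.424]
tool_rot: [3.134, -0.016, 0.975]
force: [-1.1, -1.2, -1.2]
grip_width: 0.0209
```

Run:
```python
from h import *
f=wpot("w26",0); print(bot.observe()["position"])
```

```text
[ 0.62864923 -0.00798718  0.42446618]
```

View pics/w26.png

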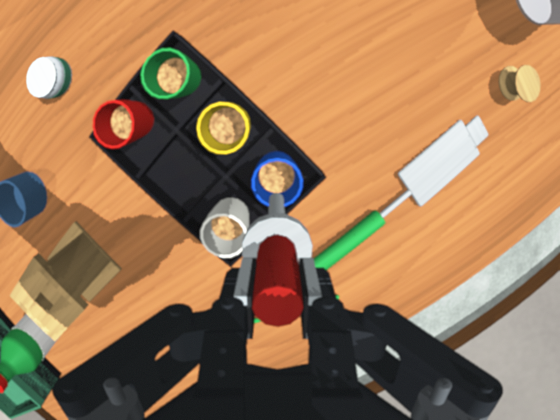

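Blue's rim at (277,181) is centred under the tip.

Emit:
step_arm(plan=[[[0, 0.1, -1.5, 0], [0, 0.1, -4, 0], [0, 0.1, -6.2, 0], [0, 0.1, -7, 0], [0, 0.1, -7, 0], [0, 0.1, -7, 0], [0, 0.1, -7, 0], [0, 0.1, -7, 0], [0, 0.1, -7, 0], [0, 0.1, -7, 0]]])

```text
clock: 42.33
position: [0.6287, -0.007, 0.3551]
tool_rot: [3.133, -0.017, 0.974]
force: [-0.3, -0.1, -1.6]
grip_width: 0.0208
```

Run:
```python
from h import *
f=wpot("w27",0); print(bot.observe()["position"])
```

```text
[ 0.62870702 -0.00695716  0.35494156]
```

View pics/w27.png

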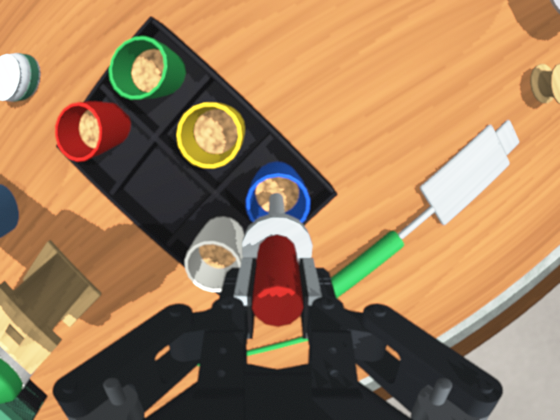

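Emit:
step_arm(plan=[[[0, 0, 2, 0], [0, 0, 5, 0], [0, 0, 7, 0], [-1, -0.2, 7, 0], [-3, -0.5, 7, 0], [-6, -1, 7, 0], [-9, -1.6, 7, 0], [-12, -2.1, 7, 0], [-14.5, -2.5, 7, 0], [-15.5, -2.7, 7, 0], [-15.6, -2.7, 7, 0], [-15.6, -2.7, 7, 0]]])

```text
clock: 43.38
position: [0.473, -0.0339, 0.4255]
tool_rot: [3.132, -0.018, 0.974]
force: [0.1, 0.4, 0.2]
grip_width: 0.0211
```

Run:
```python
from h import *
f=wpot("w28",0); print(bot.observe()["position"])
```

```text
[ 0.47353651 -0.03373032  0.42526943]
```

View pics/w28.png

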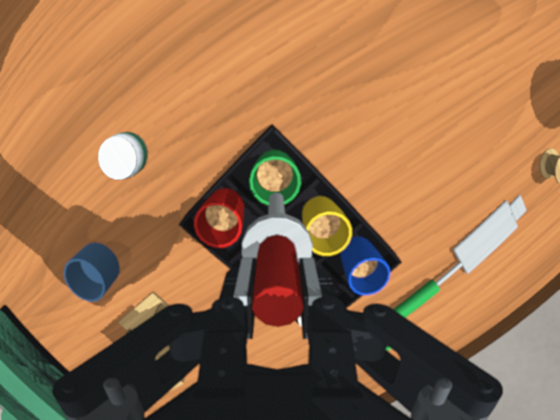

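Blue is done. Green's rim at (275,179) is centred under the tip.

Emit:
step_arm(plan=[[[0, 0, -1.5, 0], [0, 0, -4, 0], [0, 0, -6.2, 0], [0, 0, -7.1, 0], [0, 0, -7.1, 0], [0, 0, -7.1, 0], [0, 0, -7.1, 0], [0, 0, -7.1, 0], [0, 0, -7.1, 0], [0, 0, -7.1, 0]]])

```text
clock: 44.27
position: [0.4737, -0.0337, 0.3549]
tool_rot: [3.131, -0.018, 0.974]
force: [0.6, -0.4, -0.8]
grip_width: 0.0211
```

Run:
```python
from h import *
f=wpot("w29",0); print(bot.observe()["position"])
g=bot.grab_frame("scene")
cv2.imwrite("pics/s13.png",cv2.resize(g["pixels"][150:270,200:320],(600,600),interpolation=cv2.INTER_CUBIC))
```

```text
[ 0.47363435 -0.03372491  0.35476885]
```

View pics/s13.png

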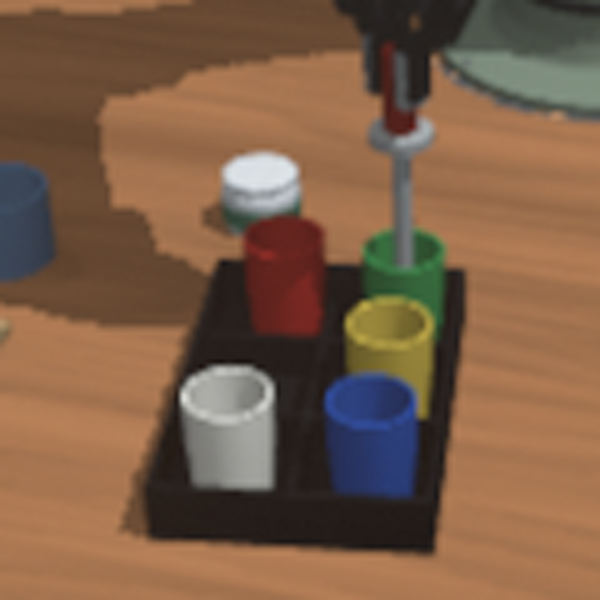

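All five dips are done. Heading back to the stand.

Emit:
step_arm(plan=[[[0, 0, 2, 0], [0, 0, 5, 0], [0, 0, 8, 0], [0.3, -1, 10.2, 0], [1.3, -3.6, 10.2, 0], [2.5, -7.2, 10.2, 0], [3.8, -10.9, 10.2, 0], [5.1, -14.7, 10.2, 0], [6.4, -18.5, 10.2, 0], [7.7, -22.2, 10.2, 0], [8.8, -25.5, 10.2, 0], [9.7, -28, 10.2, 0]]])

```text
clock: 45.37
position: [0.5706, -0.3168, 0.4564]
tool_rot: [3.132, -0.017, 0.973]
force: [-0.1, -0.6, -1.3]
grip_width: 0.021
```

Emit:
step_arm(plan=[[[0.6, -1.2, 0, 0], [0.6, -1.7, 0, 0], [0.6, -1.7, 0, 0], [0.6, -1.7, 0, 0], [0.6, -1.7, 0, 0]]])

```text
clock: 45.78
position: [0.5766, -0.3326, 0.4567]
tool_rot: [3.132, -0.018, 0.974]
force: [0.6, -0.0, -1.3]
grip_width: 0.0208
```

Run:
```python
from h import *
f=wpot("w30",0); print(bot.observe()["position"],bot.observe()["tool_rot"])
g=bot.grab_frame("scene"); t=bot.grab_frame("top")
cv2.imwrite("pics/s14.png",cv2.resize(g["pixels"][140:220,140:220],(600,600),interpolation=cv2.INTER_CUBIC))
cv2.imwrite("pics/t14.png",cv2.resize(t["pixels"][180:225,370:440],(800,514),interpolation=cv2.INTER_CUBIC))
```

```text
[ 0.57663074 -0.33260028  0.45679963] [ 3.13156664 -0.01777058  0.97385003]
```

View pics/s14.png

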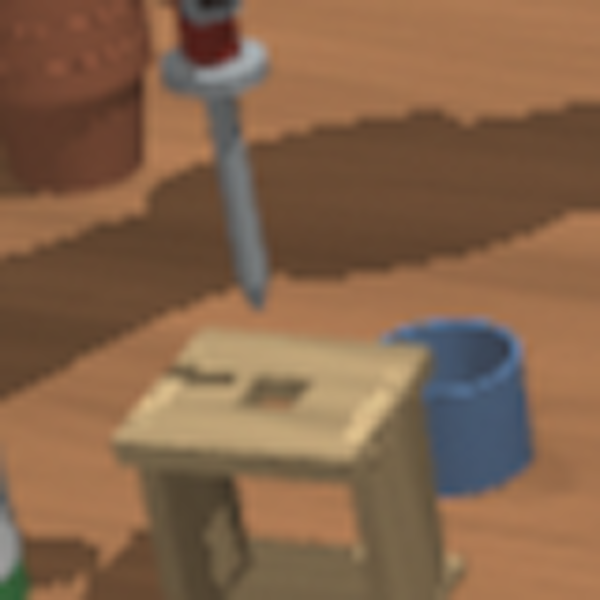

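View pics/t14.png

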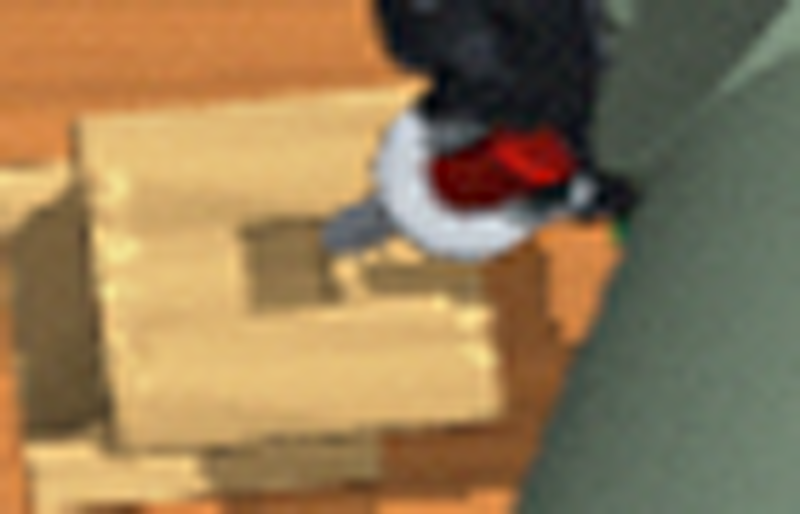

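It is the same picture as at lift-out, only 1.7 mm off in y. I'll correct that and lower it partway, then check.

Emit:
step_arm(plan=[[[0, 0.2, 0, 0], [0, 0.2, 0, 0], [0, 0.2, -1, 0], [0, 0.2, -2.5, 0], [0, 0.2, -4, 0], [0, 0.2, -5.5, 0], [0, 0.2, -6.5, 0], [0, 0.2, -7, 0], [0, 0.2, -7, 0]]])

```text
clock: 46.68
position: [0.5765, -0.3307, 0.3856]
tool_rot: [3.133, -0.017, 0.974]
force: [-0.4, -0.0, -1.5]
grip_width: 0.0212
```

Run:
```python
from h import *
g=bot.grab_frame("scene"); t=bot.grab_frame("top"); print(bot.observe()["position"])
cv2.imwrite("pics/s15.png",cv2.resize(g["pixels"][140:220,140:220],(600,600),interpolation=cv2.INTER_CUBIC))
```

```text
[ 0.57677603 -0.33096895  0.38727476]
```

View pics/s15.png

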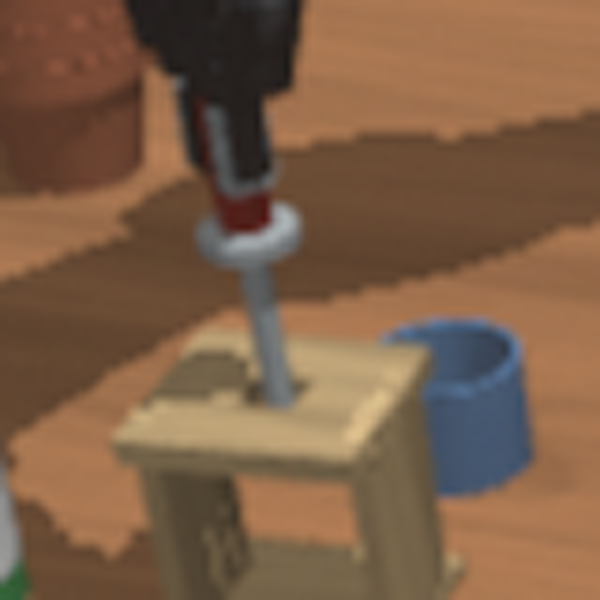

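The shaft is in the hole. Lowering to the seat.

Emit:
step_arm(plan=[[[0, 0, -1.2, 0], [0, 0, -2.6, 0], [0, 0, -4, 0], [0, 0, -5.3, 0], [0, 0, -6.3, 0], [0, 0, -6.8, 0], [0, 0, -6.9, 0], [0, 0, -6.9, 0]]])

```text
clock: 47.45
position: [0.5769, -0.331, 0.3182]
tool_rot: [3.131, -0.018, 0.974]
force: [0.3, -0.1, -1.4]
grip_width: 0.021
```

Run:
```python
from h import *
g=bot.grab_frame("scene"); print(bot.observe()["position"],bot.observe()["force"])
cv2.imwrite("pics/s16.png",cv2.resize(g["pixels"][140:220,140:220],(600,600),interpolation=cv2.INTER_CUBIC))
```

```text
[ 0.57688706 -0.33105654  0.3183825 ] [-0.74774958 -0.06396452 -0.96948416]
```

View pics/s16.png

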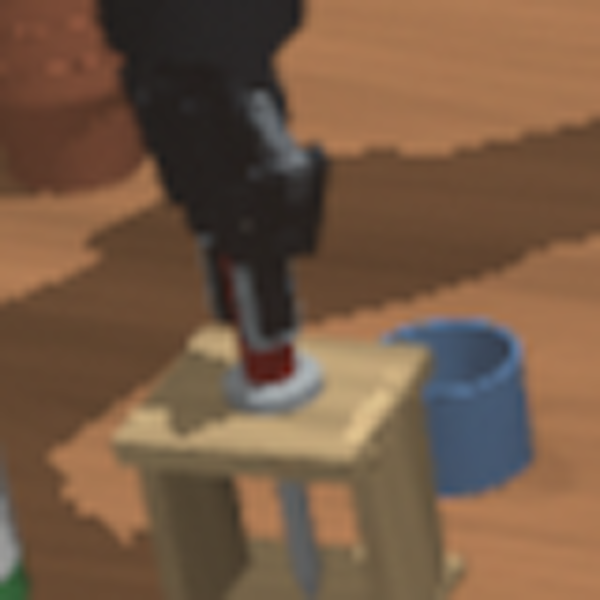

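Nearly seated. I'll touch down gently, release and retreat.

Emit:
step_arm(plan=[[[0, 0, -0.1, 0], [0, 0, -0.1, 0], [0, 0, -0.1, 0]]])

```text
clock: 47.75
position: [0.577, -0.3311, 0.3178]
tool_rot: [3.13, -0.018, 0.974]
force: [-0.8, -0.1, 4.2]
grip_width: 0.0206
```

Emit:
step_arm(plan=[[[0, 0, 0, 0], [0, 0, 0, 0], [0, 0, 0, 0], [0, 0, 0, 0], [0, 0, 0, 0], [0, 0, 0, 0], [0, 0, 0, 0], [0, 0, 0, 0]]], jaw=0)

```text
clock: 48.42
position: [0.577, -0.3311, 0.3178]
tool_rot: [3.13, -0.018, 0.974]
force: [-0.3, 0.1, -0.3]
grip_width: 0.0852
```

Run:
```python
from h import *
wpot("w31",0)
```

```text
(no output)
```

View pics/w31.png

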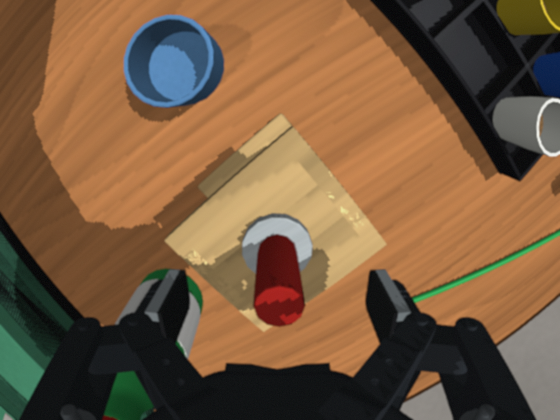

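The dibber is released and standing clear between the fingers. Going up and off to the right so the top camera sees the crate.

Emit:
step_arm(plan=[[[0, 0, 1, 0], [0, 0, 3, 0], [0, 0, 6, 0], [0, 0, 9, 0], [0, 0, 12, 0], [0, 0, 13.5, 0], [0, 0, 13.5, 0], [-1, 0, 13.5, 0], [-3, 0, 13.5, 0], [-6, 0, 13.5, 0], [-8, 0, 13.5, 0], [-9, 0, 13.5, 0]]])

```text
clock: 49.47
position: [0.4846, -0.3315, 0.4532]
tool_rot: [3.13, -0.017, 0.972]
force: [-0.3, -0.8, 0.4]
grip_width: 0.0854
```

Emit:
step_arm(plan=[[[0, 0, 0, 0], [0, 0, 0, 0], [0, 0, 0, 0]]])

```text
clock: 49.72
position: [0.4856, -0.3313, 0.4532]
tool_rot: [3.13, -0.018, 0.973]
force: [-0.1, 0.5, 0.8]
grip_width: 0.0853
```

Run:
```python
from h import *
g=bot.grab_frame("scene"); t=bot.grab_frame("top"); w=wpot("w32",0)
print(bot.observe()["clock"],bot.observe()["position"])
cv2.imwrite("pics/s17.png",cv2.resize(g["pixels"][140:260,110:330],(800,436),interpolation=cv2.INTER_CUBIC))
cv2.imwrite("pics/t17.png",cv2.resize(t["pixels"][160:300,265:465],(800,560),interpolation=cv2.INTER_CUBIC))
```

```text
49.8667 [ 0.48545423 -0.33128938  0.45284211]
```

View pics/s17.png

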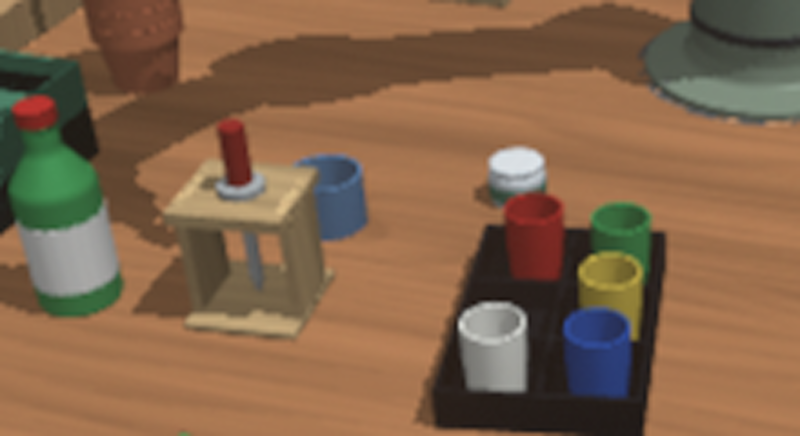

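View pics/t17.png

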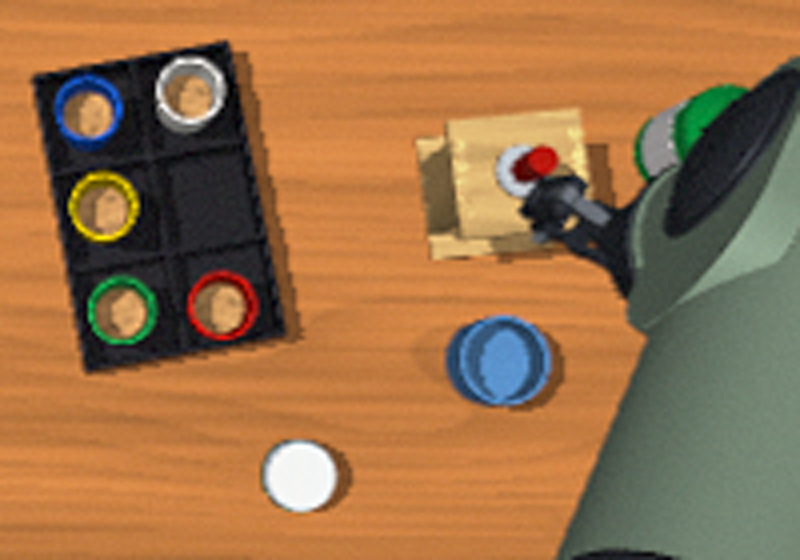

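View pics/w32.png

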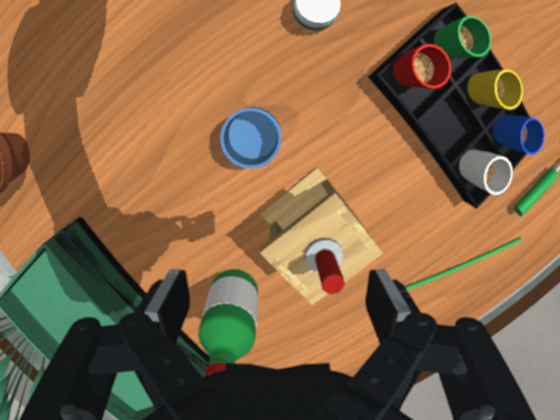

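Final view: the dibber is upright in the stand, the jar is unmoved, and all five pots are upright in their cells. Red is about 13 mm from its cell centre. The cell walls cap that offset at about 16.5 mm, so it cannot reach 18 mm. Handing in.

Run:
```python
from h import *
f=bot.grab_frame("top")
T2=lambda p:((np.array(p,float)+.5)/4-.5)+[265,160]
c=np.array([.5635,-.0585]);u=np.array([np.cos(.186),np.sin(.186)]);v=np.array([-u[1],u[0]])
for n,q,i,j in(("blue",(89,111),1,1),("white",(190,94),1,-1),("yellow",(103,205),0,1),("green",(123,311),-1,1),("red",(223,305),-1,-1)):
    p=plane(f,T2(q),.075)[0][:2]; print(n,round(1000*np.linalg.norm(p-(c+.079*i*u+.0395*j*v)),1),"mm")
print(bot.job_done())
```

```text
blue 3.6 mm
white 3.4 mm
yellow 5.4 mm
green 5.4 mm
red 13.7 mm
the job is handed in; nothing more can be done
None
```

I stood all five pots in separate cells of the crate, dipped the dibber in the blue jar, and put its tip into white, yellow, red, blue and green in that order. I then hung the dibber back in its stand, moved the arm clear and handed the job in at about 50 s of the 210 s. No verdict was reported.

**Last checks:**
- **Pots:** all looked upright. From the top view, blue, white, yellow and green are 3–5 mm from their cell centres.
- **Red pot:** it is about 13.7 mm from its cell centre, against the 18 mm limit. It was knocked roughly 10 mm inside its cell during the run, so I re-aimed before dipping there and left it where it was. The cell walls should stop it going past about 16.5 mm.
- **Dibber, jar and bystanders:** the dibber hangs upright in its stand. The jar is upright and unmoved. The bystanders I could see in the last pictures had not moved; the clay pot, jug, spool and part of the trowel were outside them.

**Disagreements:** the wrist camera, read well off its axis, placed some rims up to about 10 mm away from the other views. I relied on the top and scene views and on where the arm set each pot down. One placing, green, pressed on the crate floor with about 38 N before release.

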